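Charge the bench mill with grinding balls

TASK

Charge the bench mill: lift the lid off its jar and lay it aside, then use the scoop to tip all the ceramic balls from the tray into the jar, without touching a ball with the fingers. When they are all in, leave the scoop standing upright on the tile, put the lid squarely back on the jar, and last of all turn the selector knob to its third mark, the long bar. Leave the other things on the bench where they are.

Things in the scene. Friction and masses are not known exactly. Their poses are not given: they have to be found in the camera images.
- tray: Ball tray, bare aluminium pan fixed to the table. Its flat floor, 235 mm long (along x, roughly away from the robot) by 48 mm wide, falls 0.20 rad (11 degrees) towards -x, so balls always roll to the -x end. From its edges the long walls rise at 45 degrees to the floor, the end walls at 65, all leaning out, to 50 mm, then 20 mm upright. Pan 291 x 157 mm over all. Origin under its centre, z vertical.
- tray_near (a point): Point on the tray's floor at its low edge, at the foot of the sloping end wall nearer the robot (-x), on the centre line, 12 mm above the table. Axes: x along the tray in plan, z vertical. The floor's high edge lies 235 mm up the slope. The balls lie packed against the low end; the upper half of the floor is empty.
- scoop_grip (a point): Steel hand scoop, loose, about 160 g, standing on its flat floor: a trough-shaped bowl with an upright post to hold it by. This point: on the post's axis, 82 mm above the scoop's underside; the post is 22 mm (x) by 24 mm (y), its top 104 mm above the underside, centre 32 mm behind the middle of the floor. Scoop axes: x from the open nose to the back, z up the post.
- scoop_nose (a point): Middle of the scoop's front edge, at its underside, 77 mm ahead (-x) of the post's axis. Floor 90 mm long, 41 mm wide, 2 mm thick; sides lean out 45 degrees like the tray's, rise 25 mm, 94 mm across at the top; a back wall 36 mm high leaves a bowl 63 mm long from the nose, which holds about four balls. In the tray's trough it has about 3 mm of play each side.
- tile_top (a point): Square sea-green ceramic tile, 140 x 140 x 8 mm, fixed flat on the table: the scoop's place. This point: centre of its upper face. It and the cork mat may have changed places.
- mat_top (a point): Square cork mat, 140 x 140 x 4 mm, fixed flat on the table, clear: a good place to lay the lid. This point: centre of its upper face.
- jar_rim (a point): Centre of the mouth of the mill's jar, level with the rim, 132 mm above the table. Jar: outside diameter 120 mm, inside 112 mm, 82 mm high, 76 mm deep.
- jar_mid (a point): Point on the jar's axis, 37 mm above its inner floor (39 mm below the rim).
- lid_knob (a point): Jar lid, loose, about 220 g: flange 126 mm in diameter, 6 mm thick; below it a plug 92 mm in diameter and 10 mm deep that hangs into the jar; above it an upright round knob 26 mm in diameter, 34 mm high. This point: on the axis of the knob, 35 mm above the plug's underside, 15 mm below the knob's top.
- lid_flange (a point): The same lid: point on its axis at the underside of the flange, which lies on the jar's rim when the lid is on.
- selector_grip (a point): The mill is a white housing 200 x 300 x 50 mm, fixed; jar and selector stand on its deck. This point: centre of the selector's grip bar, on its vertical turning axis: black bar 62 mm long (along its own x), 14 mm wide, 26 mm high, its top 13 mm above this point. A white line on its -x half is the pointer.
- selector (a joint): Angle of the selector in rad, growing clockwise seen from above, from -0.1 to 1.9. Marks on the dial lie at 0 (short), 0.6 (short), 1.2 (long bar) and 1.8 (short). At 0 the pointer looks to the mill's -x (to the robot). It turns stiffly (about 0.1 N m), stays where it is left, and starts somewhere between 0 and 0.7.
- ball1_center (a point): White ceramic grinding ball, 32 mm in diameter, 45 g, loose in the tray; its centre. Five to seven balls are present; some of balls 5 to 7 may be absent.
- ball2_center (a point): White ceramic grinding ball, 32 mm in diameter, 45 g, loose in the tray; its centre. Five to seven balls are present; some of balls 5 to 7 may be absent.
- ball3_center (a point): White ceramic grinding ball, 32 mm in diameter, 45 g, loose in the tray; its centre. Five to seven balls are present; some of balls 5 to 7 may be absent.
- ball4_center (a point): White ceramic grinding ball, 32 mm in diameter, 45 g, loose in the tray; its centre. Five to seven balls are present; some of balls 5 to 7 may be absent.
- ball5_center (a point): White ceramic grinding ball, 32 mm in diameter, 45 g, loose in the tray; its centre. Five to seven balls are present; some of balls 5 to 7 may be absent.
- ball6_center (a point): White ceramic grinding ball, 32 mm in diameter, 45 g, loose in the tray; its centre. Five to seven balls are present; some of balls 5 to 7 may be absent.
- ball7_center (a point): White ceramic grinding ball, 32 mm in diameter, 45 g, loose in the tray; its centre. Five to seven balls are present; some of balls 5 to 7 may be absent.
- plate_a: Bystander: clear well plate 86 x 128 x 16 mm, loose; centre of its underside.
- plate_b: Bystander: clear well plate 86 x 128 x 16 mm, loose; centre of its underside.
- blue_jar: Bystander: dark blue glass jar, 66 mm in diameter, 62 mm high; centre of its underside.
- squeeze_bottle: Bystander: white squeeze bottle, 64 mm in diameter, 148 mm high; centre of its underside.
- scissors: Bystander: steel scissors lying flat, 175 mm long along x; about the middle.

How it is judged:
By the outcome, as a careful person would: the job done as asked, in the order asked, and still so for the second after the job is handed in, with the robot touching nothing.
Of ball5, ball6, ball7 only 1 to 3 are there at a start; the rules pass over those that are not, and their reading is None.
At some moment in a run one of scoop, lid may be knocked a few centimetres aside while the robot is not near it.
It also fails if it takes over 210 s, if anything falls off the work surface, if the arm or the gripper's body presses on something with over 40 N, if the wrist force passes 120 N, or if a joint passes its speed limit or range.

ROBOT

A 6-joint arm with a two-finger parallel gripper is mounted at the origin on the work surface. World frame = base frame: x ahead of the robot, y to its left, z up, the work surface at z = 0. Lengths are in m, angles in degrees, forces in N, time in s.
With the tool pointing down it reaches from about 0.275 to 0.975 m from the base axis. Payload 8.4 kg.
Tool frame: the origin (TCP) lies at the very end of the fingers, on their centre line; the grasp point (between the pads) lies 19 mm behind it; z points along the fingers, x is the direction in which the jaws open and shut, and the axes are right-handed (so a half turn about z gives the same grasp; the last joint's range is limited). The gripper opens to 92 mm and grips with 3 to 60 N. Pads are 20 mm wide; open, the fingers measure 128 mm over their backs; the gripper's body (75 mm by 189 mm) begins 69 mm behind the grasp point.
Start: joints at [64.034, 20.225, 93.587, -0, 66.188, -0.138], TCP at [0.272, 0.563, 0.215] pointing down, gripper open.
Joint ranges: [-150.9, 150.9], [-52.94, 120.26], [3.33, 152.33], [-74.26, 254.26], [0, 154.13], [-172.89, 172.89]. Speed limits (degrees/s): [127.2, 127.2, 159.86, 180, 180, 180].

INTERFACE

Orientations are given as a 3x3 rotation matrix whose columns are the frame's x, y, z axes.
In Python, from plant import bot gives the robot as it stands. The module is installed in compiled form; this text tells all that it offers.
- The arm moves only by the tool move_arm, never from a script. Its argument "commands" is a list of rows, each a list of 7 numbers: the turn, a rotation vector about the tool's x, y, z in degrees, then the shift along the tool's x, y, z in m, then the finger opening in m, from 0 to 0.0919. A call has 1 to 20 rows; each row is the pose to reach, as a shift and turn from the pose measured when the call began, along the tool's axes at that moment; what a row does not reach only later rows make up. A row lasts 1/10 s, in which the tool goes at most 50 mm and 8.59 degrees, less where a joint would pass 70% of its speed; a pose out of reach is approached as far as the arm can. A call with a gripper value outside its range is refused whole. The fingers move at their own pace and stop on an object; "newtons" is the grip in N (left out, the last holds). Time passes only in rows, so rows that repeat a pose let the fingers close. It gives the time, the measured TCP pose, the force and the opening at its end, in the units of the state.
- bot.state(): the state, without advancing time (a new reading comes with each control period).
- bot.capture(name): name is "scene" or "top" or "wrist"; returns a dict with "pixels" (480x640x3 uint8, red, green, blue), "z_map" (480x640 float32, m along the optical axis (not along the pixel's ray), 0 where there is no reading), "mtx" (3x3 intrinsics, pixels), "distortion" ([k1, k2, p1, p2, k3] as OpenCV has them; the pictures are not rectified), "pose" (4x4, takes a point from camera to world coordinates). Camera axes: x right, y down, z forward; pixel columns grow to the right and rows downward; lengths in m; the calibration is good to about 2 mm. A picture is of the moment at which its call begins.
- bot.close_job(): hands the job in, once; it reports no verdict.
The state is a dict: "time_s": time; "qpos": joint angles; "joint_vel": joint speeds; "joint_efforts": joint torques, N m; "eef_pos": TCP position; "tcp_rot": TCP orientation; "force": force on the tool from outside, world axes, zero at the start; "torque": the same for the moment, N m; "finger_gap": finger opening in m.
Only numpy, scipy, OpenCV 4.12 (cv2) and the standard library are available. Lean on these libraries where they do the work, as an engineer would, in place of code of your own. Each camera call takes 0.05 s, during which the arm holds its last target.

## Working session

There is one attempt and no reset: what is moved stays moved. The work goes in short steps, Python scripts to look and compute and a tool call to move; the robot and the scene stay as the last step left them, time stands still between calls to the robot, and variables do not carry over. Pictures are saved under pics/ and viewed, and the job is handed in when it is done.

Besides the shell and the picture viewer there is one more tool, called after ">>>" in YAML: its name, and indented under it one key for each argument. move_arm: Moves the arm, as the interface text tells. Its arguments: {"type":"object","properties":{"commands":{"type":"array"},"newtons":{"type":"number"}},"required":["commands"]}

```bash
mkdir -p pics; ls; cat > h.py <<'E'
import numpy as np, cv2
from plant import bot
def cap(n,fn=None):
    c=bot.capture(n)
    if fn: cv2.imwrite('pics/'+fn,c['pixels'][:,:,::-1])
    np.savez('/tmp/'+n+'.npz',**{k:np.array(v) for k,v in c.items()})
    return c
def load(n): return dict(np.load('/tmp/'+n+'.npz'))
def ray(c,u,v):
    p=cv2.undistortPoints(np.array([[[u,v]]],float),c['mtx'],np.array(c['distortion']))[0,0]
    d=c['pose'][:3,:3]@np.array([p[0],p[1],1]); return c['pose'][:3,3],d
def atz(c,u,v,z):
    o,d=ray(c,u,v); return o+d*(z-o[2])/d[2]
def dep(c,u,v):
    o,d=ray(c,u,v); return o+d*float(c['z_map'][int(round(v)),int(round(u))])
def cloud(c):
    H,W=c['z_map'].shape
    uu,vv=np.meshgrid(np.arange(W),np.arange(H))
    p=cv2.undistortPoints(np.stack([uu.ravel(),vv.ravel()],1).astype(float)[:,None],c['mtx'],np.array(c['distortion']))[:,0]
    P=np.c_[p,np.ones(len(p))]*c['z_map'].reshape(-1,1)
    P=P@c['pose'][:3,:3].T+c['pose'][:3,3]
    P[c['z_map'].ravel()==0]=np.nan
    return P.reshape(H,W,3)
def proj(c,X):
    T=np.linalg.inv(c['pose']); X=np.atleast_2d(X)@T[:3,:3].T+T[:3,3]
    return cv2.projectPoints(X,np.zeros(3),np.zeros(3),c['mtx'],np.array(c['distortion']))[0][:,0]
E
python3 - <<'E'
from h import *
np.set_printoptions(precision=4,suppress=True)
for n in ['scene','top','wrist']:
    c=cap(n,n+'0.png'); print(n,c['pose'],c['mtx'][0,0])
print(bot.state())
E
```

```text
pics
scene [[ 0.7549  0.4396 -0.4868  1.0838]
 [ 0.6559 -0.5047  0.5613 -0.6004]
 [ 0.001  -0.743  -0.6693  0.8277]
 [ 0.      0.      0.      1.    ]] 439.43316114623167
top [[-0.0108 -0.9973  0.0733  0.4965]
 [-0.9999  0.0106 -0.0037 -0.0242]
 [ 0.0029 -0.0733 -0.9973  1.1258]
 [ 0.      0.      0.      1.    ]] 434.1077600418596
wrist [[ 0.4363  0.8704  0.2283  0.2074]
 [ 0.8998 -0.4215 -0.1127  0.5931]
 [-0.0019  0.2546 -0.967   0.3834]
 [ 0.      0.      0.      1.    ]] 401.5684703568909
{'time_s': 0.15, 'qpos': array([64.0333, 20.2535, 93.6175,  0.0022, 66.1891, -0.1367]), 'joint_vel': array([ 0.0981, -0.1563, -0.1121, -0.0317, -0.045 , -0.0034]), 'joint_efforts': array([  0.0001, -59.4211, -33.4469,   0.0698,   0.0203,  -0.0001]), 'eef_pos': array([0.2721, 0.5622, 0.214 ]), 'tcp_rot': array([[ 0.4357,  0.9001, -0.0005],
       [ 0.9001, -0.4357, -0.0009],
       [-0.001 , -0.    , -1.    ]]), 'force': array([0.269 , 0.4253, 0.3809]), 'torque': array([ 0.0154, -0.0193, -0.0486]), 'finger_gap': 0.09202975199595276}
```

View pics/top0.png

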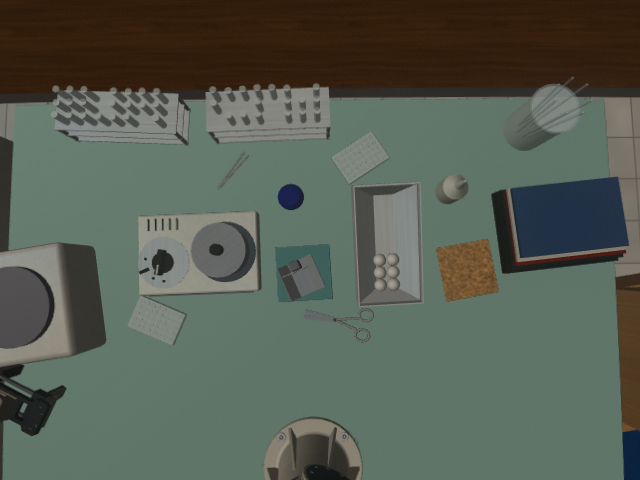

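View pics/scene0.png

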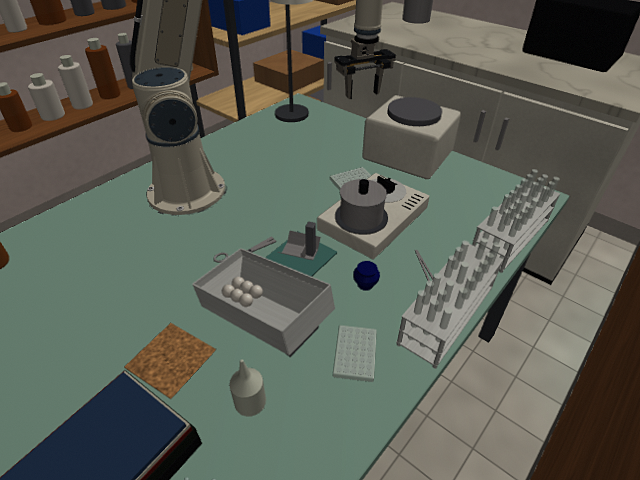

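View pics/wrist0.png

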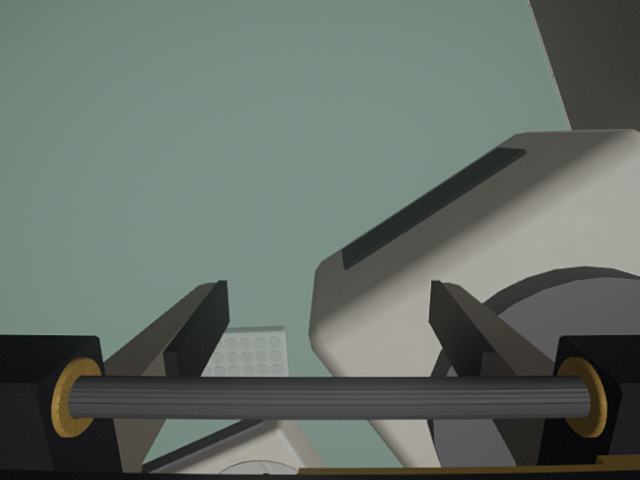

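The top view shows 6 balls at about (380–392, 260–285), the scoop on the tile (300,277), the jar with its lid at (218,250) and the mat at (467,270). Next I'll enlarge and measure.

```bash
python3 - <<'E'
from h import *
np.set_printoptions(precision=4,suppress=True)
c=load('top');im=c['pixels'][:,:,::-1]
a=cv2.resize(im[205:305,130:340],None,fx=3.8,fy=3.8,interpolation=cv2.INTER_CUBIC)
cv2.imwrite('pics/topA.png',a)
b=cv2.resize(im[175:315,345:505],None,fx=4,fy=4,interpolation=cv2.INTER_CUBIC);cv2.imwrite('pics/topB.png',b)
s=load('scene');im=s['pixels'][:,:,::-1]
cv2.imwrite('pics/scA.png',cv2.resize(im[165:360,185:445],None,fx=3,fy=3,interpolation=cv2.INTER_CUBIC))
P=cloud(c)
# ball/scoop heights
for u,v in [(218,250),(245,280),(380,260),(392,260),(380,272),(392,285),(386,272),(290,267),(303,280),(467,270),(285,250)]:
    print((u,v),P[v,u])
# depth noise
print(np.nanstd(P[330:350,200:230,2]))
E
```

```text
(218, 250) [0.5419 0.201  0.1694]
(245, 280) [0.4727 0.162  0.0498]
(380, 260) [ 0.5183 -0.1713  0.0581]
(392, 260) [ 0.5181 -0.2013  0.0554]
(380, 272) [ 0.4889 -0.1716  0.0516]
(392, 285) [ 0.4563 -0.2019  0.0438]
(386, 272) [ 0.4886 -0.1876  0.0438]
(290, 267) [0.5032 0.0463 0.1113]
(303, 280) [0.4703 0.0203 0.009 ]
(467, 270) [ 0.491  -0.4038  0.0046]
(285, 250) [0.5478 0.0662 0.0076]
0.002097063285480359
```

View pics/topA.png

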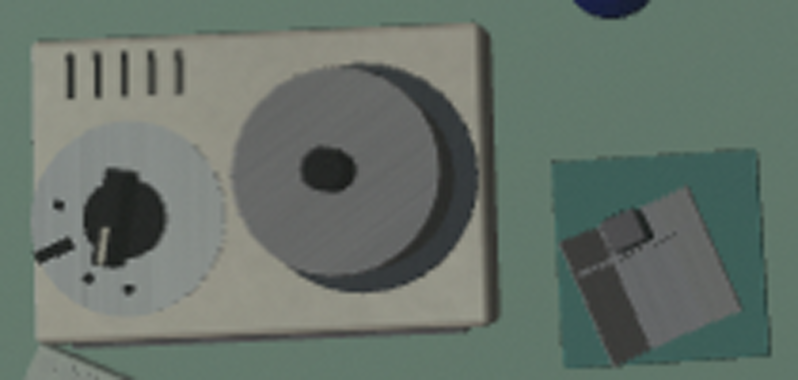

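View pics/topB.png

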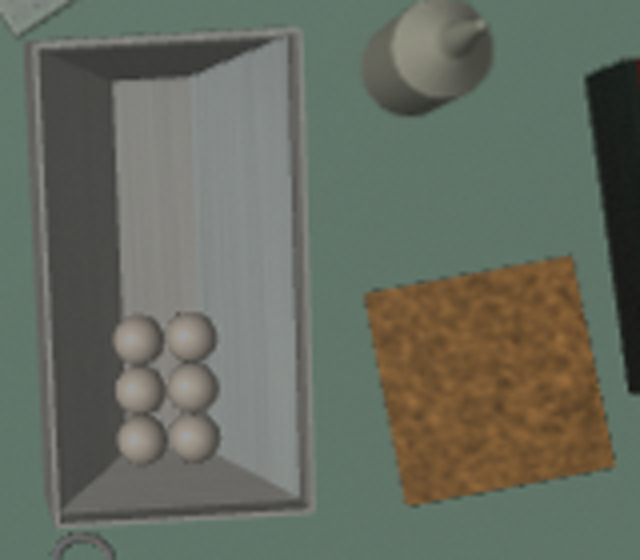

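View pics/scA.png

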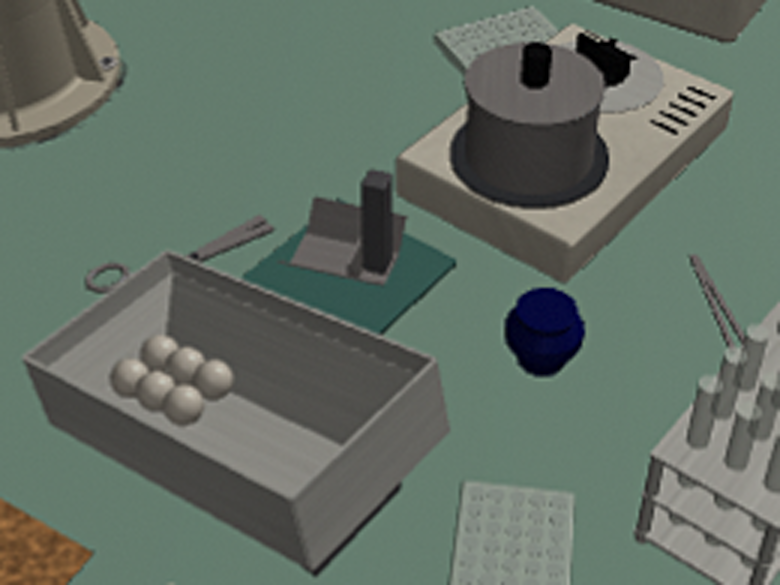

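```bash
python3 - <<'E'
from h import *
np.set_printoptions(precision=4,suppress=True)
for n in ['top','scene']:
    c=load(n); P=cloud(c).reshape(-1,3)
    x,y,z=P.T
    m=(abs(x-.54)<.1)&(abs(y-.2)<.1)
    k=m&(z>.16); print(n,'knob',k.sum(),P[k].mean(0), np.median(P[k],0), P[k].min(0),P[k].max(0))
    k=m&(z>.13)&(z<.148); print(' flange',k.sum(),(P[k].min(0)+P[k].max(0))/2,P[k].max(0)-P[k].min(0),np.median(z[k]))
    m=(abs(x-.5)<.08)&(abs(y-.04)<.08)
    k=m&(z>.1); print(' post',k.sum(),P[k].mean(0),P[k].min(0),P[k].max(0))
    # tray rim
    m=(x>.38)&(x<.74)&(y>-.30)&(y<-.08)
    for a,b in [(.38,.46),(.46,.54),(.54,.62),(.62,.74)]:
        k=m&(x>a)&(x<b); print('  tray zmax',a,b,np.nanpercentile(z[k],99.5))
    m=(abs(x-.5)<.08)&(abs(y+.4)<.08)&(z<.012)
c=load('top')
# rim corners in px
for u,v in [(28,42),(300,30),(312,510),(58,522)]:
    print(atz(c,345+u/4,175+v/4,.082),dep(c,345+u/4,175+v/4))
# mat, tile corners
print('mat',[atz(c,345+u/4,175+v/4,.004)[:2] for u,v in [(365,295),(572,256),(613,465),(408,506)]])
print('tile',[atz(c,130+u/3.8,205+v/3.8,.008)[:2] for u,v in [(551,160),(756,149),(770,354),(565,368)]])
print('mill',[atz(c,130+u/3.8,205+v/3.8,.05)[:2] for u,v in [(33,42),(478,22),(490,325),(37,343)]])
print('sel bar ends',[atz(c,130+u/3.8,205+v/3.8,.09)[:2] for u,v in [(122,168),(108,268)]])
print('scoop',[atz(c,130+u/3.8,205+v/3.8,zz)[:2] for u,v,zz in [(560,240,.033),(688,187,.033),(742,310,.033),(620,365,.033),(628,228,.112)]])
E
```

```text
top knob 113 [0.5444 0.2083 0.1708] [0.5441 0.2078 0.171 ] [0.533  0.1964 0.1614] [0.5555 0.2211 0.1745]
 flange 2261 [0.5449 0.2092 0.1396] [0.1258 0.1248 0.0164] 0.13763175631488667
 post 95 [0.5075 0.0377 0.111 ] [0.4939 0.0254 0.1046] [0.5195 0.0514 0.116 ]
  tray zmax 0.38 0.46 0.0818163756296993
  tray zmax 0.46 0.54 0.10012846810502748
  tray zmax 0.54 0.62 0.11567214920144236
  tray zmax 0.62 0.74 0.13399941354401262
scene knob 74 [0.545  0.2043 0.1684] [0.5451 0.2026 0.1693] [0.5308 0.1938 0.1602] [0.5561 0.2216 0.1745]
 flange 959 [0.5434 0.2069 0.139 ] [0.1256 0.1287 0.0178] 0.13684719721919325
 post 82 [0.508  0.0331 0.1081] [0.4916 0.0209 0.1002] [0.5194 0.05   0.1139]
  tray zmax 0.38 0.46 0.08217001637720946
  tray zmax 0.46 0.54 0.09880319745550648
  tray zmax 0.54 0.62 0.11487934205816834
  tray zmax 0.62 0.74 0.1321615902338205
[ 0.6997 -0.1036  0.082 ] [ 0.6937 -0.1012  0.1132]
[ 0.7056 -0.2698  0.082 ] [ 0.6956 -0.258   0.132 ]
[ 0.4151 -0.2691  0.082 ] [ 0.4148 -0.2701  0.0777]
[ 0.4099 -0.1169  0.082 ] [ 0.4093 -0.1175  0.0752]
mat [array([ 0.5469, -0.3256]), array([ 0.5708, -0.462 ]), array([ 0.4352, -0.4837]), array([ 0.4108, -0.3495])]
tile [array([0.5555, 0.0919]), array([ 0.5615, -0.0473]), array([ 0.4232, -0.055 ]), array([0.4153, 0.083 ])]
mill [array([0.6347, 0.4293]), array([0.6446, 0.1353]), array([0.4466, 0.1275]), array([0.4375, 0.4229])]
sel bar ends [array([0.5489, 0.3541]), array([0.4862, 0.3621])]
scoop [array([0.5012, 0.0835]), array([ 0.5353, -0.0014]), array([ 0.4539, -0.0362]), array([0.4187, 0.0444]), array([0.5077, 0.034 ])]
```

```bash
cat >> h.py <<'E'
from scipy.spatial.transform import Rotation as Rn
def down(az,pitch=0):
    """tool x at azimuth az deg, z down; pitch>0: scoop nose (−x) down, i.e. tool z tips toward +x(az)"""
    R=Rn.from_euler('z',az,degrees=True).as_matrix()@np.diag([1.,-1,-1])
    return R@Rn.from_euler('y',pitch,degrees=True).as_matrix()  if pitch==0 else Rn.from_euler('z',az,degrees=True).as_matrix()@Rn.from_euler('y',-pitch,degrees=True).as_matrix().T.T@np.diag([1.,-1,-1])
def rel(p,R,s=None):
    s=s or bot.state(); R0=s['tcp_rot']; 
    rv=Rn.from_matrix(R0.T@R).as_rotvec(degrees=True); d=R0.T@(np.array(p)-s['eef_pos'])
    return np.r_[np.round(rv,2),np.round(d,4)].tolist()
def goto(*poses):
    s=bot.state(); print('t',round(s['time_s'],2),'pos',np.round(s['eef_pos'],4),'gap',round(s['finger_gap'],4),'F',np.round(s['force'],1),'q',np.round(s['qpos'],1))
    for p,R in poses: print(rel(p,R,s))
E
python3 - <<'E'
from h import *
print(down(0,40))
goto(((.5445,.207,.24),down(20)))
E
```

```text
[[ 0.76604444  0.          0.64278761]
 [ 0.         -1.          0.        ]
 [ 0.64278761  0.         -0.76604444]]
t 0.15 pos [0.2721 0.5622 0.214 ] gap 0.092 F [0.3 0.4 0.4] q [64.  20.3 93.6  0.  66.2 -0.1]
[0.02, 0.06, 44.17, -0.2011, 0.3999, -0.0258]
```

>>> move_arm:
  commands:
    - [0,0,44.2,-0.201,0.4,-0.026,0.0919]
    - [0,0,44.2,-0.201,0.4,-0.026,0.0919]
    - [0,0,44.2,-0.201,0.4,-0.026,0.0919]
    - [0,0,44.2,-0.201,0.4,-0.026,0.0919]
    - [0,0,44.2,-0.201,0.4,-0.026,0.0919]
    - [0,0,44.2,-0.201,0.4,-0.026,0.0919]
    - [0,0,44.2,-0.201,0.4,-0.026,0.0919]
    - [0,0,44.2,-0.201,0.4,-0.026,0.0919]
    - [0,0,44.2,-0.201,0.4,-0.026,0.0919]
    - [0,0,44.2,-0.201,0.4,-0.026,0.0919]
    - [0,0,44.2,-0.201,0.4,-0.026,0.0919]
    - [0,0,44.2,-0.201,0.4,-0.026,0.0919]
    - [0,0,44.2,-0.201,0.4,-0.026,0.0919]

```text
time_s: 1.45
eef_pos: [0.5437, 0.2082, 0.2401]
tcp_rot: [[0.939, 0.343, -0.001], [0.343, -0.939, -0.001], [-0.001, 0.0, -1.0]]
force: [-0.6, 0.2, 0.1]
finger_gap: 0.0919
```

```bash
python3 - <<'E'
from h import *
c=cap('wrist','w1.png')
goto(((.5445,.207,.142),down(20)))
E
```

```text
t 1.5 pos [0.5438 0.2082 0.2402] gap 0.0919 F [0.8 0.3 0.3] q [20.8 15.1 97.3 -0.  67.6  0.8]
[0.03, 0.06, 0.08, 0.0003, 0.0014, 0.0982]
```

View pics/w1.png

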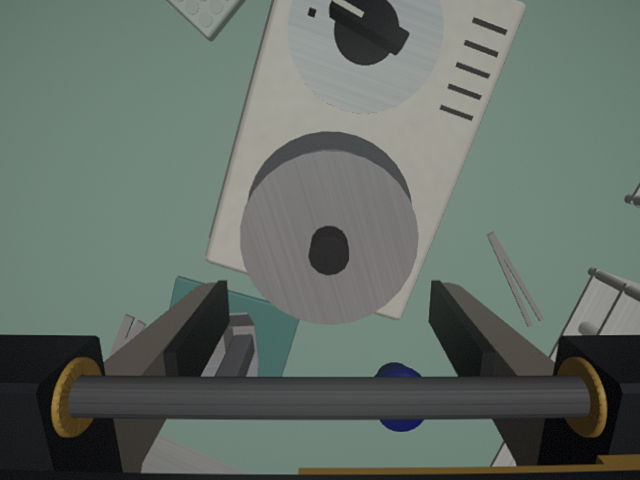

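```bash
python3 - <<'E'
from h import *
c=load('wrist')
for p in [(241,237),(417,237),(329,150.5),(329,324)]: print(atz(c,*p,.138))
print(atz(c,329,240,.172))
P=cloud(c).reshape(-1,3);k=(P[:,2]>.163)&(P[:,2]<.18)&(abs(P[:,0]-.545)<.03)&(abs(P[:,1]-.207)<.03)
print(k.sum(),P[k].mean(0),(P[k].min(0)+P[k].max(0))/2)
k=(P[:,2]>.13)&(P[:,2]<.145)&(abs(P[:,0]-.545)<.08)&(abs(P[:,1]-.207)<.08);print((P[k].min(0)+P[k].max(0))/2)
E
```

```text
[0.48383028 0.19129297 0.138     ]
[0.59907592 0.23338815 0.138     ]
[0.52135693 0.26755755 0.138     ]
[0.56417487 0.15014512 0.138     ]
[0.53933968 0.21845827 0.172     ]
1356 [0.54220577 0.20933801 0.17088206] [0.54262636 0.20828399 0.16821334]
[0.54233773 0.20854598 0.13892761]
```

>>> move_arm:
  commands:
    - [0,0,0,-0.001,0,0.05,0.0919]
    - [0,0,0,-0.001,0,0.08,0.0919]
    - [0,0,0,-0.001,0,0.098,0.0919]
    - [0,0,0,-0.001,0,0.098,0.0919]
    - [0,0,0,-0.001,0,0.098,0.0919]
    - [0,0,0,-0.001,0,0.098,0.015]
    - [0,0,0,-0.001,0,0.098,0.015]
    - [0,0,0,-0.001,0,0.098,0.015]
    - [0,0,0,-0.001,0,0.098,0.015]
    - [0,0,0,-0.001,0,0.098,0.015]
    - [0,0,0,-0.001,0,0.098,0.015]
    - [0,0,0,-0.001,0,0.098,0.015]
    - [0,0,0,-0.001,0,0.098,0.015]
    - [0,0,0,-0.001,0,0.08,0.015]
    - [0,0,0,-0.001,0,0.04,0.015]
    - [0,0,0,-0.001,0,-0.01,0.015]
    - [0,0,0,-0.001,0,-0.03,0.015]
    - [0,0,0,-0.001,0,-0.03,0.015]
  newtons: 30

```text
time_s: 3.3
eef_pos: [0.5445, 0.2086, 0.2734]
tcp_rot: [[0.939, 0.343, 0.005], [0.343, -0.939, 0.001], [0.005, 0.0, -1.0]]
force: [1.0, 0.9, -2.5]
finger_gap: 0.0252
```

```bash
python3 - <<'E'
from h import *
c=cap('wrist','w2.png'); c=cap('scene','s2.png')
# mat centre
m=np.mean([[ 0.5469, -0.3256],[ 0.5708, -0.462 ],[ 0.4352, -0.4837],[ 0.4108, -0.3495]],0);print(m)
goto(((m[0],m[1],.27),down(-20)),((m[0],m[1],.032),down(-20)))
E
```

```text
[ 0.490925 -0.4052  ]
t 3.4 pos [0.5424 0.2077 0.2691] gap 0.025 F [-0.3 -0.2 -2.1] q [20.8 13.6 95.6 -0.  70.9  0.8]
[0.07, 0.1, 40.08, -0.2587, 0.558, -0.0]
[0.07, 0.1, 40.08, -0.2582, 0.5578, 0.238]
```

View pics/s2.png

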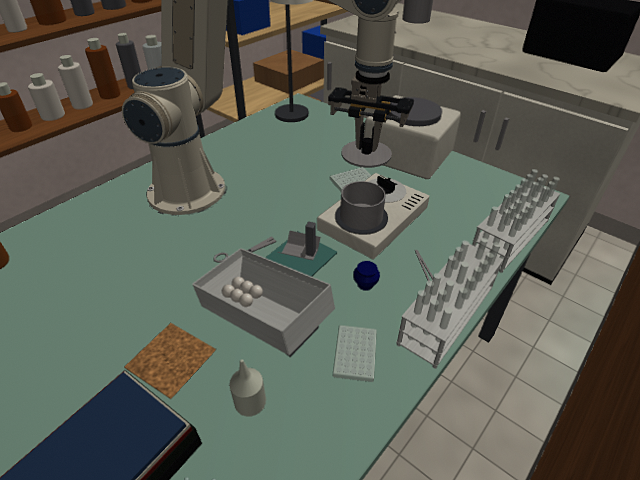

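>>> move_arm:
  commands:
    - [0,0,40,-0.258,0.558,0,0.015]
    - [0,0,40,-0.258,0.558,0,0.015]
    - [0,0,40,-0.258,0.558,0,0.015]
    - [0,0,40,-0.258,0.558,0,0.015]
    - [0,0,40,-0.258,0.558,0,0.015]
    - [0,0,40,-0.258,0.558,0,0.015]
    - [0,0,40,-0.258,0.558,0,0.015]
    - [0,0,40,-0.258,0.558,0,0.015]
    - [0,0,40,-0.258,0.558,0,0.015]
    - [0,0,40,-0.258,0.558,0,0.015]
    - [0,0,40,-0.258,0.558,0,0.015]
    - [0,0,40,-0.258,0.558,0,0.015]
    - [0,0,40,-0.258,0.558,0,0.015]
    - [0,0,40,-0.258,0.558,0,0.015]
    - [0,0,40,-0.258,0.558,0,0.015]
    - [0,0,40,-0.258,0.558,0,0.015]

```text
time_s: 5.0
eef_pos: [0.4916, -0.4031, 0.2691]
tcp_rot: [[0.941, -0.34, -0.003], [-0.34, -0.941, 0.0], [-0.003, 0.001, -1.0]]
force: [-0.4, -0.2, -2.3]
finger_gap: 0.0252
```

```bash
python3 - <<'E'
from h import *
goto(((.491,-.405,.026),down(-20)))
E
```

```text
t 5.0 pos [ 0.4916 -0.4031  0.2691] gap 0.0252 F [-0.4 -0.2 -2.3] q [-39.4  18.7  88.7  -0.1  72.7 -19.6]
[0.04, 0.16, 0.15, 0.0008, 0.0018, 0.2431]
```

>>> move_arm:
  commands:
    - [0,0,0,0.001,0.002,0.05,0.015]
    - [0,0,0,0.001,0.002,0.1,0.015]
    - [0,0,0,0.001,0.002,0.15,0.015]
    - [0,0,0,0.001,0.002,0.2,0.015]
    - [0,0,0,0.001,0.002,0.225,0.015]
    - [0,0,0,0.001,0.002,0.235,0.015]
    - [0,0,0,0.001,0.002,0.241,0.015]
    - [0,0,0,0.001,0.002,0.244,0.015]
    - [0,0,0,0.001,0.002,0.245,0.015]
    - [0,0,0,0.001,0.002,0.245,0.015]

```text
time_s: 6.0
eef_pos: [0.4905, -0.4039, 0.0284]
tcp_rot: [[0.941, -0.339, -0.005], [-0.339, -0.941, 0.001], [-0.005, 0.0, -1.0]]
force: [-11.5, 8.6, 28.4]
finger_gap: 0.0251
```

>>> move_arm:
  commands:
    - [0,0,0,0,0,-0.002,0.015]
    - [0,0,0,0,0,-0.001,0.015]
    - [0,0,0,0,0,-0.001,0.0919]
    - [0,0,0,0,0,-0.001,0.0919]
    - [0,0,0,0,0,-0.001,0.0919]
    - [0,0,0,0,0,-0.001,0.0919]
    - [0,0,0,0,0,-0.001,0.0919]
    - [0,0,0,0,0,-0.04,0.0919]
    - [0,0,0,0,0,-0.09,0.0919]
    - [0,0,0,0,0,-0.14,0.0919]
    - [0,0,0,0,0,-0.19,0.0919]
    - [0,0,0,0,0,-0.22,0.0919]

```text
time_s: 7.2
eef_pos: [0.4924, -0.405, 0.2528]
tcp_rot: [[0.941, -0.339, -0.001], [-0.339, -0.941, -0.002], [-0.0, 0.002, -1.0]]
force: [0.5, -0.1, -0.2]
finger_gap: 0.0922
```

```bash
python3 - <<'E'
from h import *
c=cap('wrist','w3.png'); c=cap('top','t3.png')
P=cloud(c).reshape(-1,3);k=(P[:,2]>.04)&(abs(P[:,0]-.49)<.06)&(abs(P[:,1]+.405)<.06)
print('lid knob',P[k].mean(0),(P[k].min(0)+P[k].max(0))/2)
k=(P[:,2]>.009)&(P[:,2]<.03)&(abs(P[:,0]-.49)<.1)&(abs(P[:,1]+.405)<.08);print((P[k].min(0)+P[k].max(0))/2,P[k].max(0)-P[k].min(0))
x,y,z=P.T
k=(abs(x-.5)<.08)&(abs(y-.04)<.08)&(z>.1); print(' post',k.sum(),P[k].mean(0))
goto(((.5075,.036,.25),down(23)))
E
```

```text
lid knob [ 0.4985288  -0.37487294  0.51233673] [ 0.48999554 -0.39987453  0.35913837]
[ 0.51107175 -0.41244879  0.01924541] [0.15729779 0.1444074  0.02036384]
 post 96 [0.50755708 0.03781755 0.11093413]
t 7.3 pos [ 0.4935 -0.4059  0.2539] gap 0.0917 F [ 0.8 -0.3  0.6] q [-39.5  19.5  89.6  -0.1  70.8 -19.7]
[0.24, -0.11, -42.79, -0.1365, -0.4206, 0.0022]
```

View pics/w3.png

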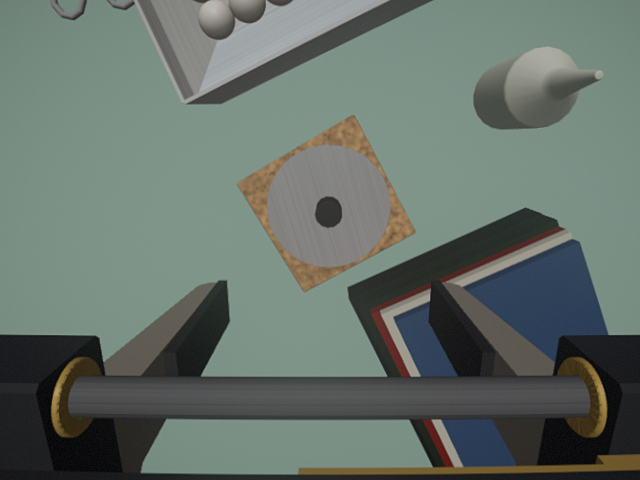

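View pics/t3.png

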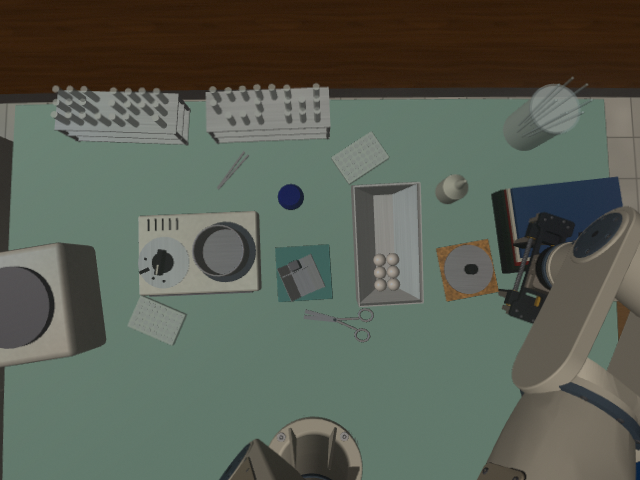

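```bash
python3 - <<'E'
from h import *
goto(((.55,-.20,.36),down(2)))
E
```

```text
t 7.3 pos [ 0.4935 -0.4059  0.2539] gap 0.0917 F [ 0.8 -0.3  0.6] q [-39.5  19.5  89.6  -0.1  70.8 -19.7]
[0.21, -0.15, -21.79, -0.0162, -0.2125, -0.1068]
```

>>> move_arm:
  commands:
    - [0,0,-22,-0.016,-0.212,-0.107,0.0919]
    - [0,0,-22,-0.016,-0.212,-0.107,0.0919]
    - [0,0,-22,-0.016,-0.212,-0.107,0.0919]
    - [0,0,-22,-0.016,-0.212,-0.107,0.0919]
    - [0,0,-22,-0.016,-0.212,-0.107,0.0919]
    - [0,0,-22,-0.016,-0.212,-0.107,0.0919]
    - [0,0,-22,-0.016,-0.212,-0.107,0.0919]

```text
time_s: 8.0
eef_pos: [0.5499, -0.2002, 0.3593]
tcp_rot: [[0.999, 0.04, 0.001], [0.04, -0.999, -0.004], [0.001, 0.004, -1.0]]
force: [0.1, 0.3, -0.7]
finger_gap: 0.0918
```

```bash
python3 - <<'E'
from h import *
c=cap('wrist','w4.png'); 
goto(((.5075,.036,.25),down(23)))
E
```

```text
t 8.05 pos [ 0.5495 -0.2009  0.3588] gap 0.0919 F [ 0.  -0.5 -0.5] q [-20.1  10.7  88.2  -0.2  81.  -22.3]
[0.23, 0.04, -20.76, -0.0327, -0.2388, 0.1079]
```

View pics/w4.png

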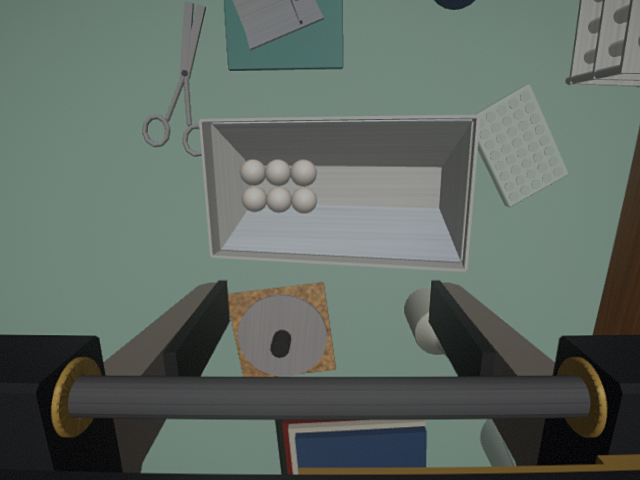

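```bash
cat > tray.py <<'E'
from h import *
from scipy.optimize import least_squares
np.set_printoptions(precision=4,suppress=True)
def pts(n):
    P=cloud(load(n)).reshape(-1,3); x,y,z=P.T
    k=(x>.36)&(x<.76)&(y>-.32)&(y<-.06)&(z>.005)&(z<.15); return P[k]
def res(p,P,full=False):
    x0,y0,yaw,dz=p
    # nose point (floor low edge centre) at x0,y0,z=.012
    c,s=np.cos(yaw),np.sin(yaw); dx,dy=P[:,0]-x0,P[:,1]-y0
    X=c*dx+s*dy; Y=-s*dx+c*dy; Z=P[:,2]-.012-dz
    a=.2; u=X*np.cos(a)+Z*np.sin(a); n=-X*np.sin(a)+Z*np.cos(a)
    r5=np.radians(65)
    planes=np.stack([n, (n-(abs(Y)-.024))*np.sqrt(.5), n*np.cos(r5)+u*np.sin(r5), n*np.cos(r5)-(u-.235)*np.sin(r5)])
    d=planes.min(0)
    if full: return u,Y,n,d,planes.argmin(0)
    return d,n,u,Y
for n in ['top','wrist']:
    P=pts(n)
    p=np.array([.44,-.19,.04,0])
    for it in range(6):
        d,nn,u,Y=res(p,P)
        k=(abs(d)<.012 if it<3 else abs(d)<.006)&(nn<.047)&~((u<.11)&(abs(Y)<.045)&(nn<.04)&(d>.004))
        k&=~((u<.10)&(abs(Y)<.032)&(nn>-.01))
        f=least_squares(lambda q:res(q,P[k])[0],p,loss='soft_l1',f_scale=.002); p=f.x
    print(n,k.sum(),p,'yaw',np.degrees(p[2]),np.std(f.fun))
E
python3 tray.py
```

```text
top 5353 [ 0.4514 -0.1912  0.0461 -0.0005] yaw 2.6426466188635906 0.001577095959519758
wrist 25701 [ 0.4492 -0.1919  0.0457 -0.0007] yaw 2.617794223518234 0.0007246421887509506
```

>>> move_arm:
  commands:
    - [0,0,-20.8,-0.033,-0.239,0.068,0.0919]
    - [0,0,-20.8,-0.033,-0.239,0.068,0.0919]
    - [0,0,-20.8,-0.033,-0.239,0.068,0.0919]
    - [0,0,-20.8,-0.033,-0.239,0.068,0.0919]
    - [0,0,-20.8,-0.033,-0.239,0.068,0.0919]
    - [0,0,-20.8,-0.033,-0.239,0.068,0.0919]
    - [0,0,-20.8,-0.033,-0.239,0.068,0.0919]

```text
time_s: 8.75
eef_pos: [0.5065, 0.036, 0.2884]
tcp_rot: [[0.92, 0.392, -0.002], [0.392, -0.92, -0.005], [-0.004, 0.003, -1.0]]
force: [0.5, 0.1, 0.8]
finger_gap: 0.0919
```

```bash
python3 - <<'E'
from h import *
c=cap('wrist','w5.png'); goto()
P=cloud(c).reshape(-1,3);x,y,z=P.T
k=(abs(x-.5)<.08)&(abs(y-.04)<.08)&(z>.105)&(z<.12); print(' post',k.sum(),P[k].mean(0),(P[k].min(0)+P[k].max(0))/2)
Q=P[k][:,:2]; r=cv2.minAreaRect(Q.astype(np.float32)*1000); print(r)
k=(abs(x-.48)<.1)&(abs(y-.02)<.1)&(z>.013)&(z<.1); r=cv2.minAreaRect(P[k][:,:2].astype(np.float32)*1000); print(r)
E
```

```text
t 8.8 pos [0.5071 0.0352 0.289 ] gap 0.0921 F [ 0.1 -0.4 -0.3] q [  4.    5.8 102.4  -0.3  71.8 -18.9]
 post 657 [0.50507648 0.03760695 0.11088258] [0.50525645 0.03691869 0.10914066]
((505.4991149902344, 37.21376419067383), (21.22964859008789, 23.89946174621582), 22.65537452697754)
((475.4635314941406, 23.977680206298828), (90.11526489257812, 93.02714538574219), 23.046974182128906)
```

View pics/w5.png

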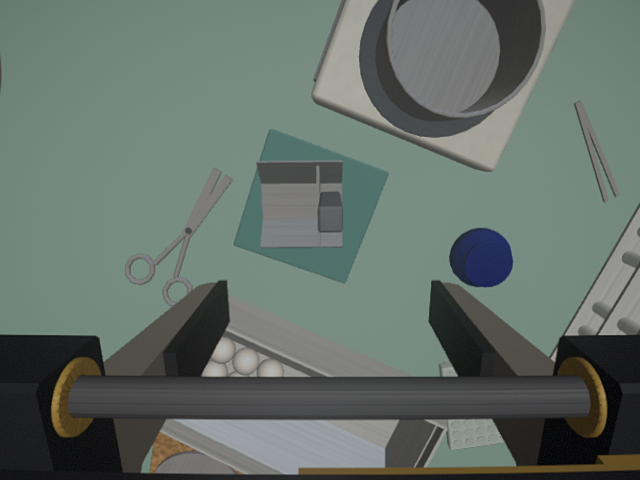

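```bash
python3 - <<'E'
from h import *
goto(((.506,.0372,.13),down(23)),((.506,.0372,.071),down(23)))
E
```

```text
t 8.8 pos [0.5071 0.0352 0.289 ] gap 0.0921 F [ 0.1 -0.4 -0.3] q [  4.    5.8 102.4  -0.3  71.8 -18.9]
[0.23, 0.17, 0.02, 0.0002, -0.0029, 0.159]
[0.23, 0.17, 0.02, 0.0004, -0.0031, 0.218]
```

>>> move_arm:
  commands:
    - [0.2,0.2,0,0,-0.003,0.05,0.0919]
    - [0.2,0.2,0,0,-0.003,0.1,0.0919]
    - [0.2,0.2,0,0,-0.003,0.15,0.0919]
    - [0.2,0.2,0,0,-0.003,0.185,0.0919]
    - [0.2,0.2,0,0,-0.003,0.21,0.0919]
    - [0.2,0.2,0,0,-0.003,0.218,0.0919]
    - [0.2,0.2,0,0,-0.003,0.218,0.0919]
    - [0.2,0.2,0,0,-0.003,0.218,0.0919]

```text
time_s: 9.6
eef_pos: [0.5068, 0.0361, 0.0721]
tcp_rot: [[0.921, 0.39, 0.002], [0.39, -0.921, -0.0], [0.002, 0.001, -1.0]]
force: [0.1, 0.3, 0.6]
finger_gap: 0.0918
```

```bash
python3 - <<'E'
from h import *
goto(((.506,.0372,.071),down(23)))
c=cap('scene','s6.png'); cv2.imwrite('pics/s6c.png',cv2.resize(c['pixels'][160:300,230:390,::-1],None,fx=4,fy=4))
E
```

```text
t 9.6 pos [0.5068 0.0361 0.0721] gap 0.0918 F [0.1 0.3 0.6] q [  3.9  20.9 114.6  -0.   44.4 -19. ]
[0.06, -0.11, -0.05, -0.0003, -0.0013, 0.0011]
```

View pics/s6c.png

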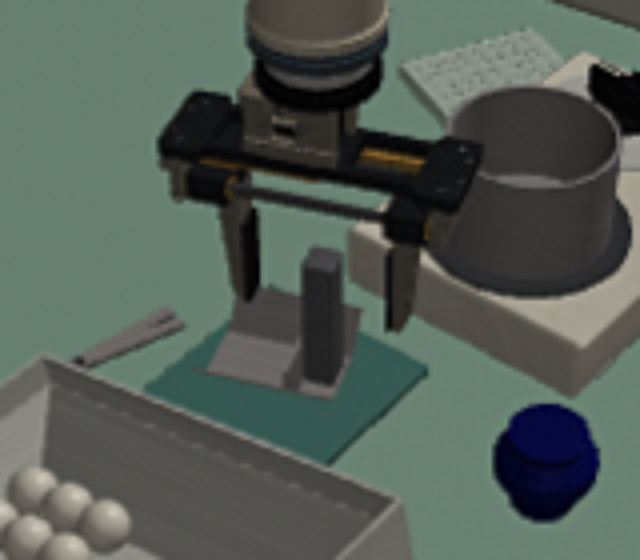

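>>> move_arm:
  commands:
    - [0,0,0,0,-0.001,0.001,0.0]
    - [0,0,0,0,-0.001,0.001,0.0]
    - [0,0,0,0,-0.001,0.001,0.0]
    - [0,0,0,0,-0.001,0.001,0.0]
    - [0,0,0,0,-0.001,0.001,0.0]
    - [0,0,0,0,-0.001,0.001,0.0]
    - [0,0,0,0,-0.001,0.001,0.0]
    - [0,0,0,0,-0.001,0.001,0.0]
    - [0,0,0,0,-0.001,0.001,0.0]
  newtons: 55

```text
time_s: 10.55
eef_pos: [0.5066, 0.0373, 0.0714]
tcp_rot: [[0.921, 0.39, 0.003], [0.39, -0.921, -0.0], [0.003, 0.001, -1.0]]
force: [-0.5, -0.1, 0.2]
finger_gap: 0.0222
```

```bash
cat >> h.py <<'E'
T0=np.array([.450,-.1915,.012]); TY=2.63; A=11.46; NO=np.array([-.077,0,.0634])
def scoop(N,az,pitch):
    R=down(az,pitch); return (np.array(N)-R@NO, R)
def tray(u,n,pitch=None,dy=0):
    a=np.radians(A); d=np.array([np.cos(np.radians(TY)),np.sin(np.radians(TY)),0]); e=np.array([-d[1],d[0],0])
    N=T0+d*(u*np.cos(a)-n*np.sin(a))+np.array([0,0,u*np.sin(a)+n*np.cos(a)])+e*dy
    return scoop(N,TY,A if pitch is None else pitch)
def nose():
    s=bot.state(); return s['eef_pos']+s['tcp_rot']@NO
def nose_tray():
    N=nose()-T0; a=np.radians(A);t=np.radians(TY); X=N[0]*np.cos(t)+N[1]*np.sin(t);Y=-N[0]*np.sin(t)+N[1]*np.cos(t)
    print('u,Y,n mm',np.round(1000*np.array([X*np.cos(a)+N[2]*np.sin(a),Y,-X*np.sin(a)+N[2]*np.cos(a)]),1))
E
python3 - <<'E'
from h import *
p=bot.state()['eef_pos'];R=down(23)
goto((p+[0,0,.18],R),tray(.125,.13),tray(.125,.01)); print([tray(.125,.01)[0],tray(.125,.13)[0]])
E
```

```text
t 10.55 pos [0.5066 0.0373 0.0714] gap 0.0222 F [-0.5 -0.1  0.2] q [  4.1  20.9 114.7  -0.   44.3 -18.9]
[0.07, -0.15, -0.03, 0.0005, 0.0002, -0.18]
[-1.99, 11.18, 20.28, 0.0087, 0.2443, -0.17]
[-1.99, 11.18, 20.28, 0.0307, 0.2524, -0.0523]
[array([ 0.6331963 , -0.18308498,  0.12407079]), array([ 0.60937936, -0.184179  ,  0.24167843])]
```

>>> move_arm:
  commands:
    - [0,0,0,0,0,-0.04,0]
    - [0,0,0,0,0,-0.09,0]
    - [0,0,0,0,0,-0.14,0]
    - [0,0,0,0,0,-0.175,0]
    - [-2,11.2,20.3,0.009,0.244,-0.17,0]
    - [-2,11.2,20.3,0.009,0.244,-0.17,0]
    - [-2,11.2,20.3,0.009,0.244,-0.17,0]
    - [-2,11.2,20.3,0.009,0.244,-0.17,0]
    - [-2,11.2,20.3,0.009,0.244,-0.17,0]
    - [-2,11.2,20.3,0.009,0.244,-0.17,0]
    - [-2,11.2,20.3,0.009,0.244,-0.17,0]
    - [-2,11.2,20.3,0.009,0.244,-0.17,0]
    - [-2,11.2,20.3,0.009,0.244,-0.17,0]

```text
time_s: 11.85
eef_pos: [0.6091, -0.1825, 0.2416]
tcp_rot: [[0.979, 0.047, 0.198], [0.046, -0.999, 0.01], [0.199, -0.0, -0.98]]
force: [-0.4, 0.8, -1.5]
finger_gap: 0.0218
```

```bash
python3 - <<'E'
from h import *
nose_tray();goto(tray(.125,.03),tray(.125,.01))
c=cap('wrist','w7.png');cap('scene','s7.png')
E
```

```text
u,Y,n mm [124.8   1.6 130. ]
t 11.85 pos [ 0.6091 -0.1825  0.2416] gap 0.0218 F [-0.4  0.8 -1.5] q [-19.2  14.2  99.3   5.1  55.9 -24.4]
[-0.03, 0.0, 0.04, 0.0002, 0.0017, 0.1]
[-0.03, 0.0, 0.04, 0.0003, 0.0017, 0.12]
```

View pics/w7.png

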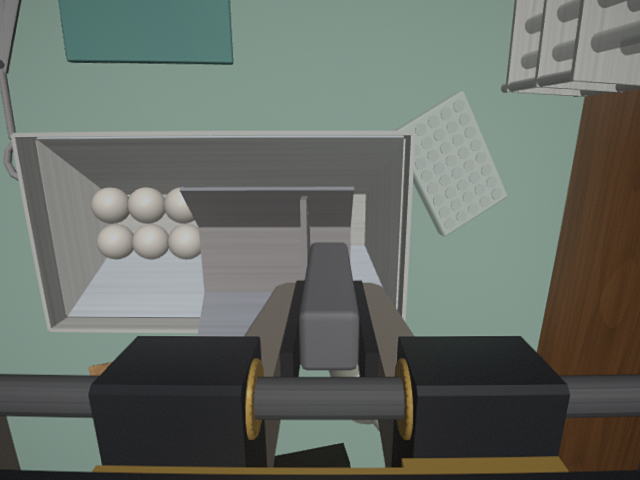

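View pics/s7.png

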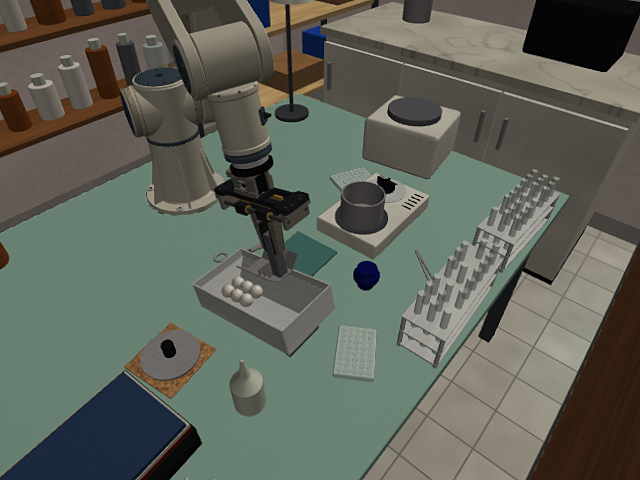

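>>> move_arm:
  commands:
    - [0,0,0,0,0.002,0.04,0]
    - [0,0,0,0,0.002,0.08,0]
    - [0,0,0,0,0.002,0.105,0]
    - [0,0,0,0,0.002,0.118,0]
    - [0,0,0,0,0.002,0.124,0]
    - [0,0,0,0,0.002,0.124,0]

```text
time_s: 12.55
eef_pos: [0.6343, -0.1833, 0.1205]
tcp_rot: [[0.979, 0.047, 0.199], [0.046, -0.999, 0.009], [0.199, 0.0, -0.98]]
force: [0.7, 0.5, -1.7]
finger_gap: 0.0218
```

```bash
python3 - <<'E'
from h import *
nose_tray();goto(tray(.125,.0),tray(.06,.0),tray(0,0))
E
```

```text
u,Y,n mm [125.4  -0.3   6.3]
t 12.55 pos [ 0.6343 -0.1833  0.1205] gap 0.0218 F [ 0.7  0.5 -1.7] q [-18.5  23.9 102.6   6.1  43.  -25.3]
[-0.01, -0.03, 0.08, -0.0004, -0.0002, 0.0063]
[-0.01, -0.03, 0.08, -0.0654, -0.0003, 0.0063]
[-0.01, -0.03, 0.08, -0.1254, -0.0004, 0.0063]
```

>>> move_arm:
  commands:
    - [0,0,0,0,0,0.003,0]
    - [0,0,0,0,0,0.006,0]
    - [0,0,0,0,0,0.007,0]
    - [0,0,0,0,0,0.007,0]

```text
time_s: 12.95
eef_pos: [0.6361, -0.1833, 0.1145]
tcp_rot: [[0.979, 0.047, 0.2], [0.046, -0.999, 0.009], [0.2, 0.0, -0.98]]
force: [-0.5, 1.2, 2.0]
finger_gap: 0.0216
```

>>> move_arm:
  commands:
    - [0,0,0,-0.01,0,0,0]
    - [0,0,0,-0.02,0,0,0]
    - [0,0,0,-0.03,0,0,0]
    - [0,0,0,-0.036,0,0,0]
    - [0,0,0,-0.042,0,0,0]
    - [0,0,0,-0.048,0,0,0]
    - [0,0,0,-0.054,0,0,0]
    - [0,0,0,-0.06,0,0,0]
    - [0,0,0,-0.06,0,0,0]

```text
time_s: 13.85
eef_pos: [0.5763, -0.1861, 0.1023]
tcp_rot: [[0.979, 0.047, 0.199], [0.046, -0.999, 0.009], [0.199, 0.0, -0.98]]
force: [-2.8, -0.5, 3.7]
finger_gap: 0.0218
```

```bash
python3 - <<'E'
from h import *
nose_tray();goto(tray(.06,.0),tray(0.027,0))
c=cap('wrist','w8.png');
E
```

```text
u,Y,n mm [64.9 -0.5 -0.1]
t 13.85 pos [ 0.5763 -0.1861  0.1023] gap 0.0218 F [-2.8 -0.5  3.7] q [-20.7  21.2 109.9   7.3  38.5 -28.7]
[-0.01, -0.03, 0.07, -0.0049, -0.0004, -0.0]
[-0.01, -0.03, 0.07, -0.0379, -0.0004, -0.0001]
```

View pics/w8.png

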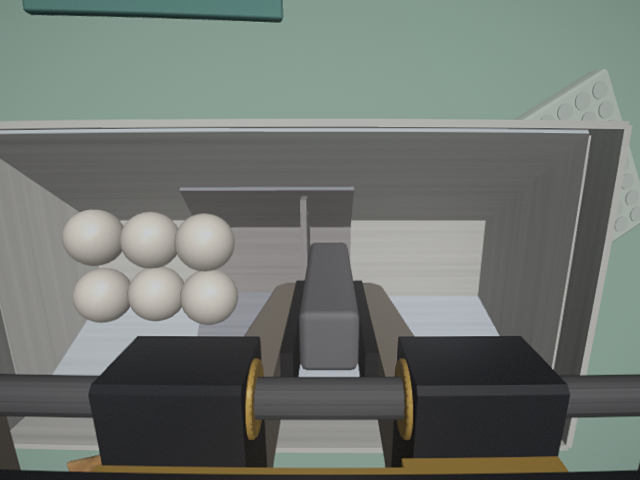

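>>> move_arm:
  commands:
    - [0,0,0,-0.006,0,0,0]
    - [0,0,0,-0.012,0,0,0]
    - [0,0,0,-0.018,0,0,0]
    - [0,0,0,-0.024,0,0,0]
    - [0,0,0,-0.03,0,0,0]
    - [0,0,0,-0.034,0,0,0]
    - [0,0,0,-0.036,0,0,0]
    - [0,0,0,-0.036,0,0,0]

```text
time_s: 14.7
eef_pos: [0.5406, -0.1877, 0.0951]
tcp_rot: [[0.979, 0.047, 0.198], [0.046, -0.999, 0.009], [0.198, -0.0, -0.98]]
force: [-1.7, -0.4, 0.9]
finger_gap: 0.0216
```

```bash
python3 - <<'E'
from h import *
nose_tray();goto(tray(.022,.0))
c=cap('wrist','w9.png');
E
```

```text
u,Y,n mm [28.3 -0.5  0. ]
t 14.7 pos [ 0.5406 -0.1877  0.0951] gap 0.0216 F [-1.7 -0.4  0.9] q [-22.3  19.4 114.1   8.1  36.4 -31.1]
[-0.02, 0.04, 0.07, -0.0063, -0.0004, 0.0]
```

View pics/w9.png

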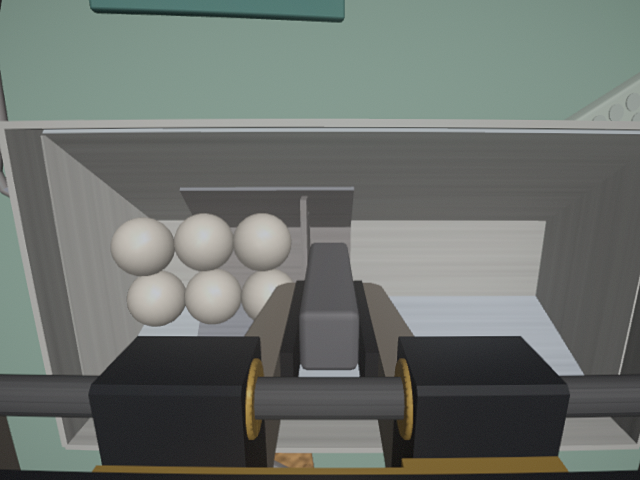

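```bash
python3 - <<'E'
from h import *
h=np.array([.013,0,.0634])
for th in [4,8,12,16,20,24,28,32]:
    R=Rn.from_euler('y',-th,degrees=True).as_matrix(); print(th,np.round(h-R@h,4))
E
```

```text
4 [ 0.0045  0.     -0.0008]
8 [ 0.009   0.     -0.0012]
12 [ 0.0135  0.     -0.0013]
16 [ 0.018   0.     -0.0011]
20 [ 0.0225  0.     -0.0006]
24 [0.0269 0.     0.0002]
28 [0.0313 0.     0.0013]
32 [0.0356 0.     0.0027]
```

>>> move_arm:
  commands:
    - [0,0,0,-0.002,0,0,0]
    - [0,-4,0,0.002,0,-0.0015,0]
    - [0,-8,0,0.0065,0,-0.0025,0]
    - [0,-12,0,0.011,0,-0.003,0]
    - [0,-16,0,0.0155,0,-0.003,0]
    - [0,-20,0,0.02,0,-0.003,0]
    - [0,-24,0,0.024,0,-0.002,0]
    - [0,-28,0,0.029,0,-0.001,0]
    - [0,-32,0,0.034,0,0,0]
    - [0,-32,0,0.034,0,0,0]
    - [0,-32,0,0.034,0,0,0]

```text
time_s: 15.85
eef_pos: [0.5735, -0.1859, 0.1007]
tcp_rot: [[0.935, 0.048, -0.351], [0.045, -0.999, -0.016], [-0.352, -0.001, -0.936]]
force: [0.0, 0.1, -3.4]
finger_gap: 0.0216
```

```bash
python3 - <<'E'
from h import *
nose_tray();goto()
c=cap('wrist','w10.png');c=cap('top','t10.png');cv2.imwrite('pics/t10c.png',cv2.resize(c['pixels'][170:310,340:480,::-1],None,fx=4,fy=4))
E
```

```text
u,Y,n mm [39.8 -0.2 49.5]
t 15.85 pos [ 0.5735 -0.1859  0.1007] gap 0.0216 F [ 0.   0.1 -3.4] q [-14.6  36.4  86.1  -6.1  77.4 -14.9]
```

View pics/w10.png

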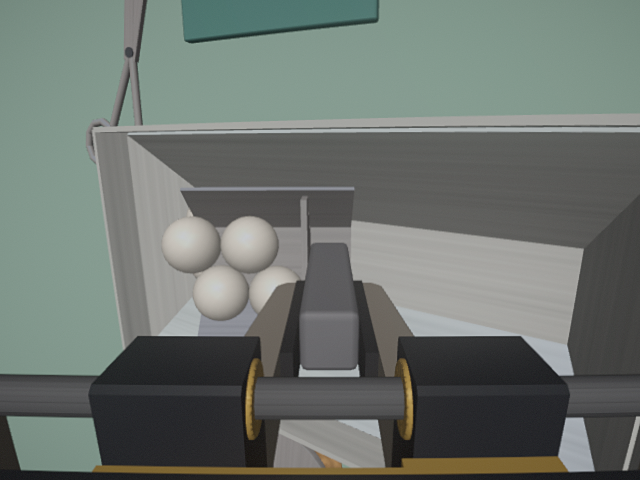

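View pics/t10c.png

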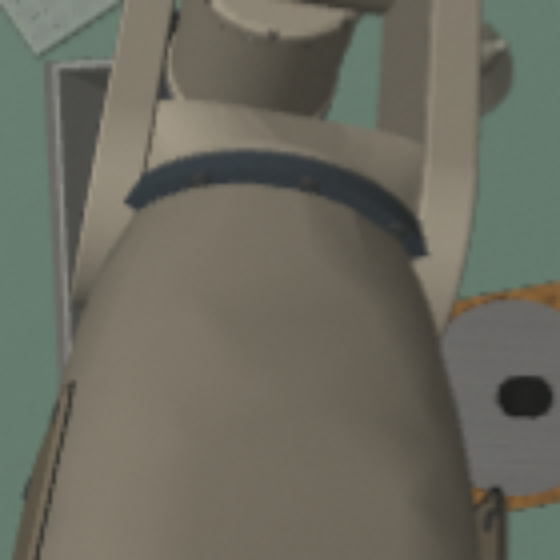

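```bash
cat >> h.py <<'E'
J=np.array([.5425,.2085,.132])
def pour(back,h,az,pitch):
    d=np.array([np.cos(np.radians(az)),np.sin(np.radians(az)),0]); return scoop(J+d*back+[0,0,h],az,pitch)
E
python3 - <<'E'
from h import *
s=bot.state();p=s['eef_pos'];R=s['tcp_rot']
goto((p+[0,0,.2],R),pour(.025,.07,18,-20)); print(pour(.025,.07,18,-20)[0])
E
```

```text
t 15.95 pos [ 0.573  -0.1861  0.1016] gap 0.0217 F [ 0.5  0.2 -1.8] q [-14.6  36.2  86.1  -6.1  77.4 -14.9]
[0.0, 0.0, 0.0, -0.0703, -0.0001, -0.1872]
[-5.34, 0.57, -14.34, 0.0495, -0.4271, -0.1611]
[0.65571416 0.24528551 0.23524096]
```

>>> move_arm:
  commands:
    - [0,0,0,-0.008,0,-0.02,0]
    - [0,0,0,-0.018,0,-0.05,0]
    - [0,0,0,-0.03,0,-0.08,0]
    - [0,0,0,-0.042,0,-0.11,0]
    - [0,0,0,-0.053,0,-0.14,0]
    - [0,0,0,-0.063,0,-0.17,0]
    - [0,0,0,-0.07,0,-0.187,0]
    - [0,0,-1,-0.064,-0.02,-0.186,0]
    - [-1,0,-2,-0.053,-0.06,-0.184,0]
    - [-1.5,0,-4,-0.042,-0.1,-0.182,0]
    - [-2,0,-5.5,-0.031,-0.14,-0.18,0]
    - [-2.5,0,-7,-0.02,-0.18,-0.178,0]
    - [-3,0.3,-8.5,-0.008,-0.22,-0.176,0]
    - [-3.5,0.4,-10,0.003,-0.26,-0.174,0]
    - [-4,0.4,-11,0.014,-0.3,-0.172,0]
    - [-4.5,0.5,-12,0.025,-0.34,-0.17,0]
    - [-5,0.5,-13,0.036,-0.38,-0.168,0]
    - [-5.3,0.6,-14,0.045,-0.41,-0.164,0]
    - [-5.3,0.6,-14.3,0.0495,-0.427,-0.161,0]
    - [-5.3,0.6,-14.3,0.0495,-0.427,-0.161,0]

```text
time_s: 17.95
eef_pos: [0.6544, 0.2474, 0.2333]
tcp_rot: [[0.893, 0.31, -0.327], [0.292, -0.951, -0.106], [-0.343, -0.001, -0.939]]
force: [-0.5, -1.0, -2.1]
finger_gap: 0.0219
```

```bash
python3 - <<'E'
from h import *
print(nose()-J)
c=cap('wrist','w11.png');c=cap('scene','s11.png')
goto(pour(.025,.035,18,-10),pour(.028,.012,18,4),pour(.03,.008,18,18),pour(.03,.008,18,32),pour(.03,.008,18,46))
E
```

```text
[0.0224247  0.00972616 0.06820834]
t 18.05 pos [0.6551 0.2445 0.2347] gap 0.0218 F [-0.3 -0.8 -2.1] q [20.  38.4 64.4  0.7 97.2  2. ]
[0.0, 10.04, -0.05, 0.0004, -0.0005, 0.0196]
[0.01, 24.04, -0.05, -0.0092, -0.0005, 0.0268]
[0.01, 38.04, -0.05, -0.0288, -0.0005, 0.0218]
[0.02, 52.04, -0.05, -0.053, -0.0005, 0.0194]
[0.03, 66.04, -0.05, -0.0771, -0.0005, 0.023]
```

View pics/w11.png

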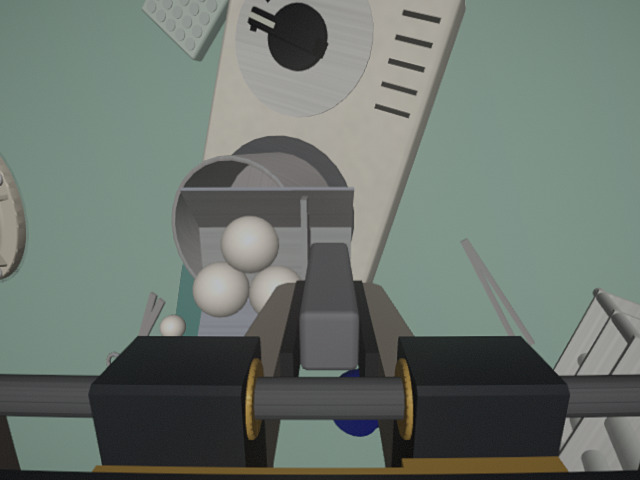

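View pics/s11.png

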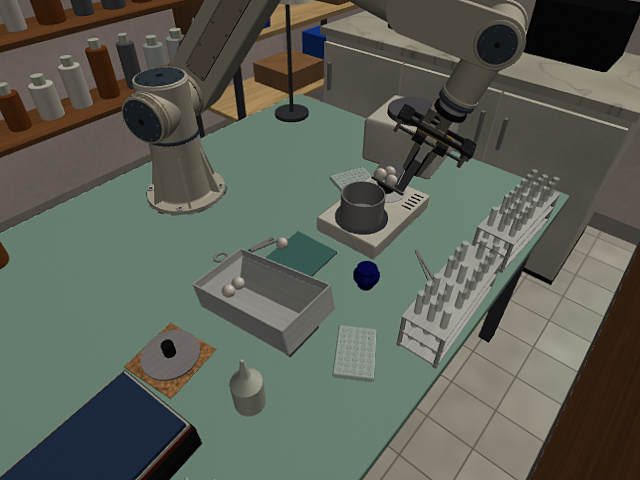

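One ball escaped in transit and sits near the scissors, at about (281,243) in the scene view. I'll check whether it's moving.

```bash
python3 - <<'E'
from h import *
c=cap('scene','s12.png')
o=load('scene')
print(atz(c,281,243,.016))
c=cap('top','t12.png')
cv2.imwrite('pics/s12c.png',cv2.resize(load('scene')['pixels'][220:270,240:340,::-1],None,fx=6,fy=6))
cv2.imwrite('pics/t12c.png',cv2.resize(c['pixels'][230:350,240:400,::-1],None,fx=4,fy=4))
E
```

```text
[0.42201069 0.00864111 0.016     ]
```

View pics/s12c.png

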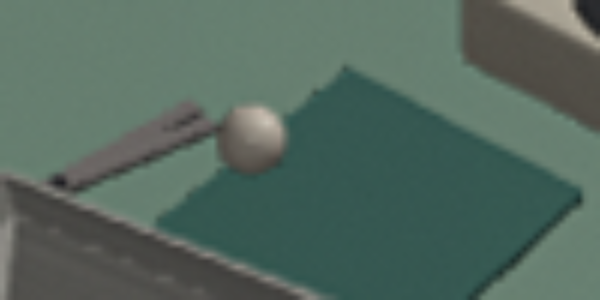

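View pics/t12c.png

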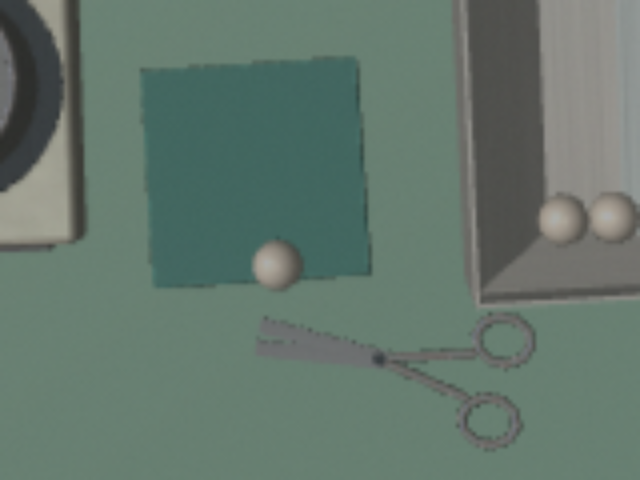

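```bash
python3 - <<'E'
from h import *
for fn in ['s11.png','s12.png']:
    im=cv2.imread('pics/'+fn)[225:260,265:300]; g=(im.min(2)>120)
    v,u=np.nonzero(g); print(fn,u.mean()+265,v.mean()+225,g.sum())
c=load('top'); print(atz(c,309.3,296.2,.024),atz(c,309.3,296.2,.016)); s=load('scene');print(atz(s,281,243,.024))
print(bot.state()['time_s'])
c=cap('scene');im=c['pixels'][225:260,265:300]; g=(im.min(2)>120);v,u=np.nonzero(g); print(u.mean()+265,v.mean()+225,g.sum())
E
```

```text
s11.png 283.13157894736844 240.0263157894737 38
s12.png 283.1621621621622 239.94594594594594 37
[0.42980934 0.00417832 0.024     ] [0.42932522 0.00438435 0.016     ]
[0.42853327 0.00263835 0.024     ]
18.15
283.13157894736844 240.0263157894737 38
```

>>> move_arm:
  commands:
    - [0,3,0,0.001,0,0.007,0]
    - [0,7,0,0.001,0,0.014,0]
    - [0,10,0,0,0,0.0196,0]
    - [0,14,0,-0.003,0,0.022,0]
    - [0,19,0,-0.006,0,0.0245,0]
    - [0,24,0,-0.009,0,0.0268,0]
    - [0,28,0,-0.0145,0,0.0255,0]
    - [0,33,0,-0.021,0,0.0235,0]
    - [0,38,0,-0.0288,0,0.0218,0]
    - [0,45,0,-0.041,0,0.02,0]
    - [0,52,0,-0.053,0,0.0194,0]
    - [0,59,0,-0.065,0,0.021,0]
    - [0,66,0,-0.077,0,0.023,0]
    - [0,66,0,-0.077,0,0.023,0]
    - [0,66,0,-0.077,0,0.023,0]
    - [0,66,0,-0.077,0,0.023,0]

```text
time_s: 19.8
eef_pos: [0.5783, 0.2176, 0.2403]
tcp_rot: [[0.66, 0.306, 0.686], [0.212, -0.952, 0.22], [0.72, 0.0, -0.694]]
force: [0.4, -0.4, -2.2]
finger_gap: 0.0218
```

```bash
python3 - <<'E'
from h import *
print(nose()-J);goto()
c=cap('wrist','w13.png');c=cap('scene','s13.png')
E
```

```text
[0.02847816 0.00668045 0.00886056]
t 19.8 pos [0.5783 0.2176 0.2403] gap 0.0218 F [ 0.4 -0.4 -2.2] q [ 22.4   2.9 128.7 -53.9   4.1  57. ]
```

View pics/w13.png

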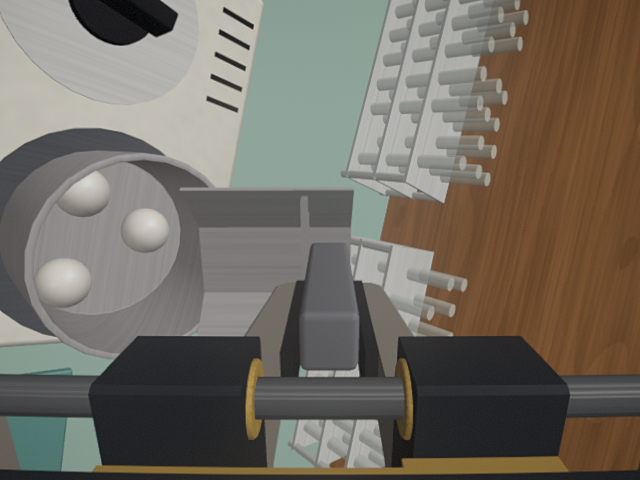

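View pics/s13.png

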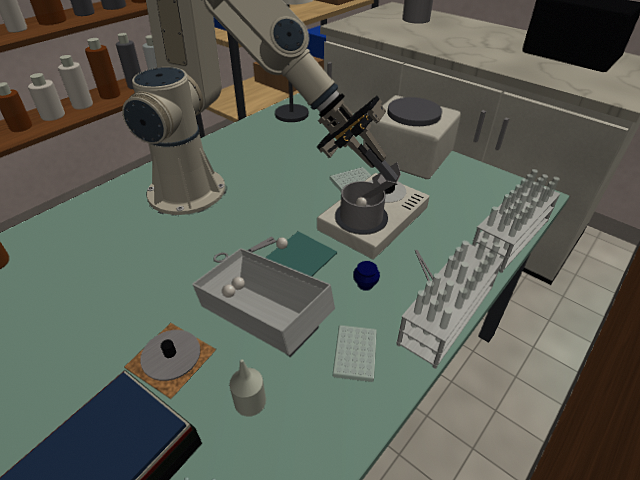

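```bash
python3 - <<'E'
from h import *
goto(pour(.045,.05,18,20),pour(.055,.12,18,0),tray(.125,.13))
E
```

```text
t 19.9 pos [0.5787 0.2175 0.2403] gap 0.0217 F [ 0.4 -0.1 -2.4] q [ 22.4   2.9 128.6 -53.5   4.2  56.6]
[0.17, -26.04, -0.16, 0.0605, -0.0028, 0.0229]
[0.15, -46.04, -0.19, 0.1199, -0.0029, 0.0161]
[-7.34, -34.38, 13.51, -0.0641, 0.3919, -0.0679]
```

>>> move_arm:
  commands:
    - [0,-7,0,0.015,0,0.006,0]
    - [0,-14,0,0.03,0,0.012,0]
    - [0,-20,0,0.045,-0.002,0.018,0]
    - [0,-26,0,0.06,-0.003,0.023,0]
    - [0,-33,0,0.085,-0.003,0.02,0]
    - [0,-40,0,0.105,-0.003,0.018,0]
    - [0,-46,0,0.12,-0.003,0.016,0]
    - [-2,-43,3,0.09,0.05,0,0]
    - [-3,-41,5,0.06,0.1,-0.02,0]
    - [-4,-39,7,0.035,0.15,-0.035,0]
    - [-5,-38,9,0.01,0.2,-0.045,0]
    - [-6,-37,10,-0.01,0.25,-0.055,0]
    - [-7,-36,11,-0.03,0.3,-0.06,0]
    - [-7.3,-35,12,-0.05,0.35,-0.065,0]
    - [-7.3,-34.4,13.5,-0.064,0.392,-0.068,0]
    - [-7.3,-34.4,13.5,-0.064,0.392,-0.068,0]
    - [-7.3,-34.4,13.5,-0.064,0.392,-0.068,0]

```text
time_s: 21.6
eef_pos: [0.6087, -0.189, 0.2414]
tcp_rot: [[0.979, 0.043, 0.198], [0.042, -0.999, 0.01], [0.198, -0.002, -0.98]]
force: [0.2, 0.5, -1.6]
finger_gap: 0.0222
```

```bash
python3 - <<'E'
from h import *
nose_tray();goto(tray(.12,.006),tray(.12,.0))
c=cap('wrist','w14.png');c=cap('scene','s14.png')
E
```

```text
u,Y,n mm [124.   -4.4 129.9]
t 21.6 pos [ 0.6087 -0.189   0.2414] gap 0.0222 F [ 0.2  0.5 -1.6] q [-19.9  14.4  99.1   5.3  56.  -24.9]
[-0.06, 0.02, -0.18, -0.004, -0.0046, 0.1239]
[-0.06, 0.02, -0.18, -0.004, -0.0046, 0.1299]
```

View pics/w14.png

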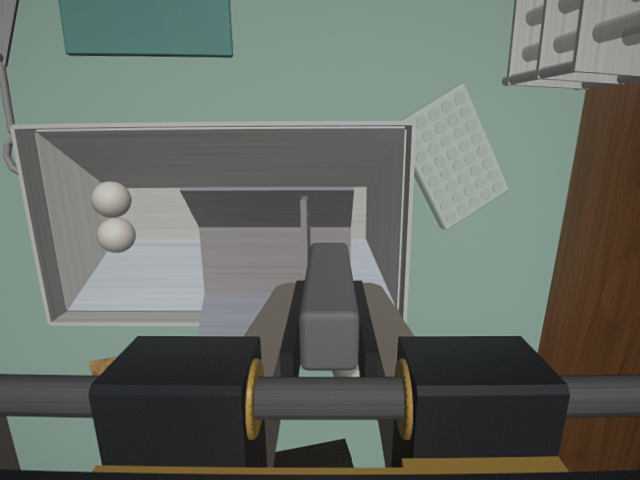

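>>> move_arm:
  commands:
    - [0,0,-0.2,-0.004,-0.0045,0.04,0]
    - [0,0,-0.2,-0.004,-0.0045,0.08,0]
    - [0,0,-0.2,-0.004,-0.0045,0.105,0]
    - [0,0,-0.2,-0.004,-0.0045,0.12,0]
    - [0,0,-0.2,-0.004,-0.0045,0.126,0]
    - [0,0,-0.2,-0.004,-0.0045,0.129,0]
    - [0,0,-0.2,-0.004,-0.0045,0.13,0]

```text
time_s: 22.4
eef_pos: [0.6318, -0.1792, 0.1152]
tcp_rot: [[0.979, 0.048, 0.2], [0.047, -0.999, 0.011], [0.201, -0.001, -0.98]]
force: [0.1, 0.5, -1.4]
finger_gap: 0.0218
```

```bash
python3 - <<'E'
from h import *
nose_tray();goto(tray(.03,.0),tray(.0,.0))
E
```

```text
u,Y,n mm [122.1   3.9   1.4]
t 22.4 pos [ 0.6318 -0.1792  0.1152] gap 0.0218 F [ 0.1  0.5 -1.4] q [-18.3  24.  103.3   6.3  42.1 -25.3]
[-0.11, -0.11, 0.12, -0.092, 0.0038, 0.0014]
[-0.11, -0.11, 0.12, -0.122, 0.0037, 0.0013]
```

>>> move_arm:
  commands:
    - [0,0,0,0,0.004,0,0]
    - [0,0,0,-0.01,0.004,0.001,0]
    - [0,0,0,-0.02,0.004,0.0015,0]
    - [0,0,0,-0.03,0.004,0.0015,0]
    - [0,0,0,-0.045,0.004,0.0015,0]
    - [0,0,0,-0.06,0.004,0.0015,0]
    - [0,0,0,-0.075,0.004,0.0015,0]
    - [0,0,0,-0.085,0.004,0.0015,0]
    - [0,0,0,-0.092,0.004,0.0015,0]
    - [0,0,0,-0.092,0.004,0.0015,0]

```text
time_s: 23.4
eef_pos: [0.5411, -0.1875, 0.0952]
tcp_rot: [[0.979, 0.048, 0.199], [0.047, -0.999, 0.011], [0.2, -0.002, -0.98]]
force: [-1.6, 0.1, -0.3]
finger_gap: 0.0215
```

```bash
python3 - <<'E'
from h import *
nose_tray();goto(tray(.0,.0))
E
```

```text
u,Y,n mm [28.9 -0.2 -0.1]
t 23.4 pos [ 0.5411 -0.1875  0.0952] gap 0.0215 F [-1.6  0.1 -0.3] q [-22.4  19.4 114.1   8.4  36.4 -31.4]
[-0.12, -0.06, 0.1, -0.0289, -0.0002, -0.0]
```

>>> move_arm:
  commands:
    - [0,0,0,-0.006,0,0,0]
    - [0,0,0,-0.012,0,0,0]
    - [0,0,0,-0.018,0,0,0]
    - [0,0,0,-0.022,0,0,0]
    - [0,0,0,-0.025,0,0,0]
    - [0,0,0,-0.028,0,0,0]
    - [0,0,0,-0.028,0,0,0]

```text
time_s: 24.1
eef_pos: [0.5132, -0.1888, 0.0894]
tcp_rot: [[0.979, 0.048, 0.199], [0.047, -0.999, 0.011], [0.199, -0.002, -0.98]]
force: [-1.4, 0.1, 1.7]
finger_gap: 0.0218
```

```bash
python3 - <<'E'
from h import *
nose_tray();goto()
c=cap('wrist','w15.png')
E
```

```text
u,Y,n mm [ 0.4 -0.2 -0.1]
t 24.1 pos [ 0.5132 -0.1888  0.0894] gap 0.0218 F [-1.4  0.1  1.7] q [-23.8  18.  117.3   9.1  34.8 -33.6]
```

View pics/w15.png

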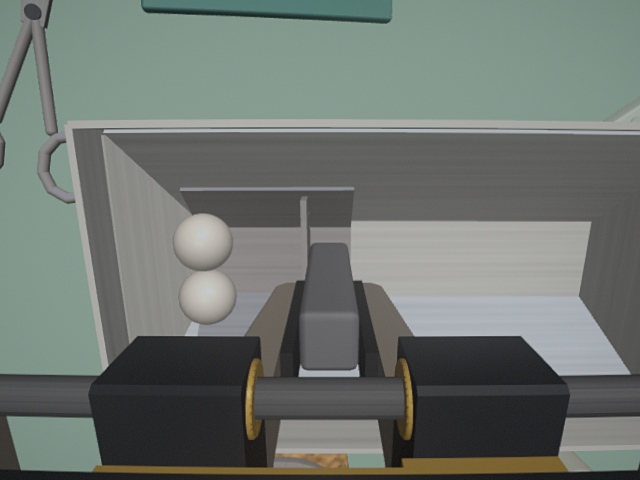

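>>> move_arm:
  commands:
    - [0,0,0,-0.002,0,0,0]
    - [0,-4,0,0.002,0,-0.0015,0]
    - [0,-8,0,0.0065,0,-0.0025,0]
    - [0,-12,0,0.011,0,-0.003,0]
    - [0,-16,0,0.0155,0,-0.003,0]
    - [0,-20,0,0.02,0,-0.003,0]
    - [0,-24,0,0.025,0,-0.002,0]
    - [0,-28,0,0.03,0,-0.001,0]
    - [0,-32,0,0.0355,0,0,0]
    - [0,-36,0,0.04,0,0.001,0]
    - [0,-36,0,0.04,0,0.001,0]

```text
time_s: 25.25
eef_pos: [0.5534, -0.1866, 0.0948]
tcp_rot: [[0.908, 0.049, -0.417], [0.046, -0.999, -0.018], [-0.417, -0.002, -0.909]]
force: [0.3, -1.3, -1.6]
finger_gap: 0.0215
```

```bash
python3 - <<'E'
from h import *
nose_tray();s=bot.state();p=s['eef_pos'];R=s['tcp_rot']
c=cap('wrist','w16.png')
goto((p+[0.02,0,.2],R),pour(.025,.07,18,-24),pour(.025,.07,18,-20))
E
```

```text
u,Y,n mm [18.4 -0.1 54.7]
t 25.3 pos [ 0.5528 -0.1867  0.095 ] gap 0.022 F [-0.1 -1.  -1.7] q [-14.5  37.5  86.2  -7.1  80.  -14.6]
[-0.01, -0.1, -0.01, -0.0643, 0.0005, -0.1902]
[-6.37, 0.54, -13.8, 0.0595, -0.4273, -0.1729]
[-5.89, 4.52, -14.01, 0.0549, -0.4267, -0.1781]
```

View pics/w16.png

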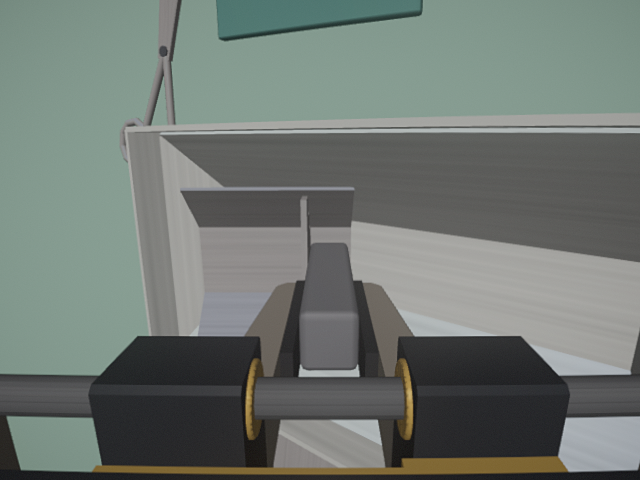

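```bash
python3 - <<'E'
from h import *
s=bot.state();p=s['eef_pos'];R=s['tcp_rot']
goto((p+[0.0,0,.06],R),tray(.115,.09),tray(.115,0.0025))
E
```

```text
t 25.3 pos [ 0.5528 -0.1867  0.095 ] gap 0.022 F [-0.1 -1.  -1.7] q [-14.5  37.5  86.2  -7.1  80.  -14.6]
[0.0, 0.0, 0.0, -0.0249, -0.0001, -0.0546]
[-0.12, 36.02, 0.19, 0.006, 0.0, -0.1187]
[-0.12, 36.02, 0.19, 0.0575, 0.0003, -0.0479]
```

>>> move_arm:
  commands:
    - [0,0,0,-0.012,0,-0.027,0]
    - [0,0,0,-0.025,0,-0.055,0]
    - [0,5,0,-0.022,0,-0.09,0]
    - [0,12,0,-0.012,0,-0.119,0]
    - [0,20,0,-0.004,0,-0.119,0]
    - [0,28,0,0.002,0,-0.119,0]
    - [0,36,0,0.006,0,-0.119,0]
    - [0,36,0,0.006,0,-0.119,0]
    - [0,36,0,0.006,0,-0.119,0]

```text
time_s: 26.2
eef_pos: [0.6062, -0.1845, 0.2014]
tcp_rot: [[0.98, 0.048, 0.196], [0.046, -0.999, 0.012], [0.196, -0.002, -0.981]]
force: [1.1, -0.7, -1.4]
finger_gap: 0.0216
```

```bash
python3 - <<'E'
from h import *
nose_tray();c=cap('wrist','w17.png')
goto(tray(.115,.002),tray(.02,.0))
E
```

```text
u,Y,n mm [ 1.137e+02 -1.000e-01  9.130e+01]
t 26.25 pos [ 0.6077 -0.1845  0.2016] gap 0.0215 F [ 0.4 -0.1 -1.2] q [-19.5  16.5 101.7   5.6  51.5 -25.4]
[-0.15, 0.11, 0.12, -0.0002, -0.0, 0.089]
[-0.15, 0.11, 0.12, -0.0951, -0.0002, 0.0912]
```

View pics/w17.png

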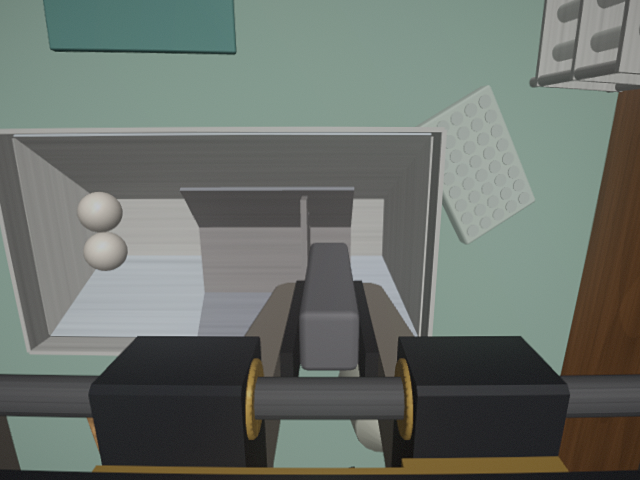

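Both balls are still in the tray at about (100,212) and (106,251). I'll retry and push until the nose touches the end wall.

>>> move_arm:
  commands:
    - [0,0,0,0,0,0.03,0]
    - [0,0,0,0,0,0.06,0]
    - [0,0,0,0,0,0.08,0]
    - [0,0,0,0,0,0.089,0]
    - [0,0,0,0,0,0.0905,0]
    - [0,0,0,-0.01,0,0.091,0]
    - [0,0,0,-0.025,0,0.091,0]
    - [0,0,0,-0.04,0,0.091,0]
    - [0,0,0,-0.055,0,0.091,0]
    - [0,0,0,-0.07,0,0.091,0]
    - [0,0,0,-0.085,0,0.091,0]
    - [0,0,0,-0.095,0,0.091,0]
    - [0,0,0,-0.105,0,0.091,0]
    - [0,0,0,-0.113,0,0.091,0]
    - [0,0,0,-0.115,0,0.091,0]
    - [0,0,0,-0.117,0,0.091,0]
    - [0,0,0,-0.117,0,0.091,0]

```text
time_s: 27.95
eef_pos: [0.5119, -0.1892, 0.0898]
tcp_rot: [[0.979, 0.048, 0.198], [0.047, -0.999, 0.011], [0.198, -0.002, -0.98]]
force: [2.8, 0.5, -1.0]
finger_gap: 0.0216
```

```bash
python3 - <<'E'
from h import *
nose_tray();goto(tray(0,0))
E
```

```text
u,Y,n mm [-0.8 -0.6  0.6]
t 27.95 pos [ 0.5119 -0.1892  0.0898] gap 0.0216 F [ 2.8  0.5 -1. ] q [-23.9  17.9 117.3   9.1  34.8 -33.6]
[-0.12, 0.02, 0.1, 0.0008, -0.0006, 0.0006]
```

>>> move_arm:
  commands:
    - [0,0,0,-0.002,0,0.0006,0]
    - [0,0,0,-0.004,0,0.0006,0]
    - [0,0,0,-0.005,0,0.0006,0]
    - [0,0,0,-0.006,0,0.0006,0]
    - [0,0,0,-0.006,0,0.0006,0]

```text
time_s: 28.45
eef_pos: [0.5109, -0.1902, 0.0904]
tcp_rot: [[0.977, 0.046, 0.207], [0.045, -0.999, 0.009], [0.207, 0.0, -0.978]]
force: [13.4, 6.0, 3.7]
finger_gap: 0.0219
```

```bash
python3 - <<'E'
from h import *
nose_tray();goto(tray(0,0));cap('wrist','w18.png');c=cap('scene','s18.png')
cv2.imwrite('pics/s18c.png',cv2.resize(c['pixels'][230:330,180:340,::-1],None,fx=4,fy=4))
E
```

```text
u,Y,n mm [-1.2 -1.5  0.7]
t 28.45 pos [ 0.5109 -0.1902  0.0904] gap 0.0219 F [13.4  6.   3.7] q [-24.1  17.7 117.8   9.5  34.2 -34.1]
[0.01, -0.48, 0.01, 0.0018, -0.0015, 0.0014]
```

View pics/w18.png

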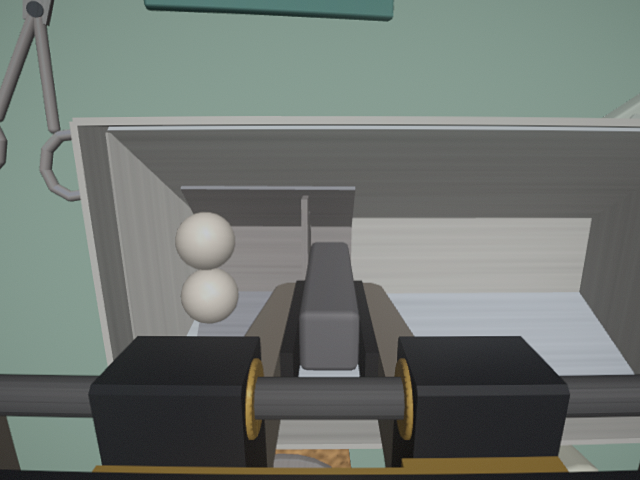

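View pics/s18c.png

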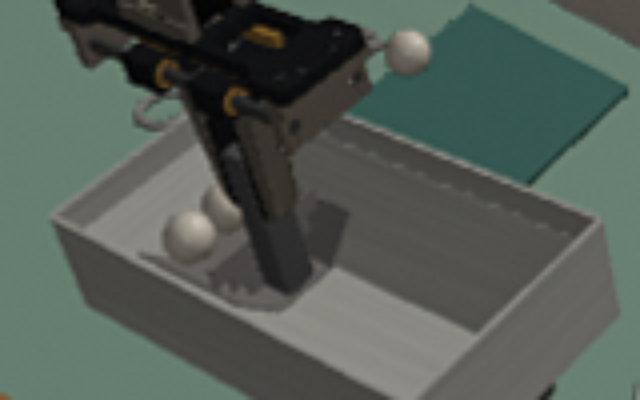

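```bash
python3 - <<'E'
from h import *
goto(*[tray(-.0008-.466*.09*np.sin(np.radians(t)),.0004+.0905*np.sin(np.radians(t)),11.46-t) for t in (0,4,8,12,16,20,24,28,32,36)])
E
```

```text
t 28.55 pos [ 0.5109 -0.1902  0.0904] gap 0.0215 F [12.7  7.   3.2] q [-24.1  17.7 117.8   9.5  34.2 -34.1]
[0.01, -0.47, 0.02, 0.001, -0.0015, 0.0009]
[0.01, -4.47, 0.02, 0.0023, -0.0015, 0.0002]
[0.01, -8.47, 0.02, 0.0032, -0.0015, -0.0003]
[0.01, -12.47, 0.02, 0.0038, -0.0015, -0.0005]
[0.01, -16.47, 0.02, 0.0039, -0.0015, -0.0003]
[0.01, -20.47, 0.02, 0.0037, -0.0015, 0.0002]
[0.01, -24.47, 0.02, 0.003, -0.0015, 0.0009]
[0.02, -28.47, 0.01, 0.002, -0.0015, 0.002]
[0.02, -32.47, 0.01, 0.0006, -0.0015, 0.0034]
[0.02, -36.47, 0.01, -0.0012, -0.0015, 0.0051]
```

>>> move_arm:
  commands:
    - [0,-0.5,0,0.001,-0.0015,0.0005,0]
    - [0,-4.5,0,0.0023,-0.0015,0,0]
    - [0,-8.5,0,0.0032,-0.0015,-0.0005,0]
    - [0,-12.5,0,0.0038,-0.0015,-0.0007,0]
    - [0,-16.5,0,0.0039,-0.0015,-0.0005,0]
    - [0,-20.5,0,0.0037,-0.0015,0,0]
    - [0,-24.5,0,0.003,-0.0015,0.0005,0]
    - [0,-28.5,0,0.003,-0.0015,0.0015,0]
    - [0,-32.5,0,0.003,-0.0015,0.0025,0]
    - [0,-36,0,0.003,-0.0015,0.003,0]
    - [0,-36,0,0.003,-0.0015,0.003,0]

```text
time_s: 29.65
eef_pos: [0.5145, -0.1885, 0.0867]
tcp_rot: [[0.911, 0.047, -0.41], [0.043, -0.999, -0.02], [-0.411, 0.0, -0.912]]
force: [-1.0, -0.6, -2.2]
finger_gap: 0.0218
```

```bash
python3 - <<'E'
from h import *
nose_tray();goto();cap('wrist','w19.png')
E
```

```text
u,Y,n mm [-21.4  -0.1  53.8]
t 29.65 pos [ 0.5145 -0.1885  0.0867] gap 0.0218 F [-1.  -0.6 -2.2] q [-15.4  35.1  91.9  -7.6  76.3 -14.8]
```

View pics/w19.png

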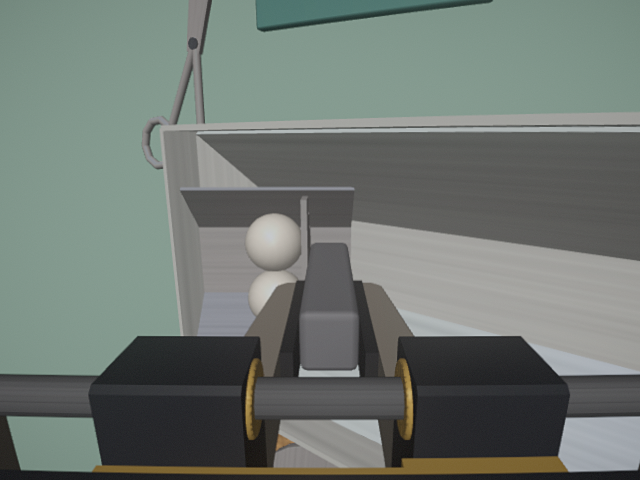

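```bash
python3 - <<'E'
from h import *
s=bot.state();p=s['eef_pos'];R=s['tcp_rot']
goto((p+[0.03,0,.2],R),pour(.025,.07,18,-24))
E
```

```text
t 29.7 pos [ 0.5143 -0.1885  0.087 ] gap 0.0221 F [-0.9 -0.6 -2.1] q [-15.5  35.   92.   -7.6  76.2 -14.9]
[0.0, 0.0, 0.0, -0.0544, 0.0015, -0.1948]
[-6.23, 0.13, -13.98, 0.0914, -0.4272, -0.1963]
```

>>> move_arm:
  commands:
    - [0,0,0,0,0,-0.012,0]
    - [0,0,0,-0.006,0,-0.035,0]
    - [0,0,0,-0.014,0,-0.06,0]
    - [0,0,0,-0.022,0,-0.09,0]
    - [0,0,0,-0.032,0,-0.12,0]
    - [0,0,0,-0.042,0,-0.15,0]
    - [0,0,0,-0.05,0,-0.18,0]
    - [0,0,0,-0.053,0,-0.193,0]
    - [0,0,0,-0.052,-0.008,-0.195,0]
    - [0,0,-0.5,-0.048,-0.02,-0.195,0]
    - [-0.5,0,-1,-0.04,-0.04,-0.195,0]
    - [-0.8,0,-2,-0.033,-0.06,-0.195,0]
    - [-1.2,0,-2.7,-0.026,-0.08,-0.195,0]
    - [-1.5,0,-3.4,-0.019,-0.1,-0.195,0]
    - [-1.8,0,-4,-0.012,-0.12,-0.195,0]
    - [-2.1,0,-4.7,-0.005,-0.14,-0.195,0]
    - [-2.4,0,-5.3,0.002,-0.16,-0.195,0]
    - [-2.7,0,-6,0.008,-0.18,-0.195,0]
    - [-3,0,-6.6,0.015,-0.2,-0.195,0]
    - [-3.2,0,-7.2,0.021,-0.22,-0.195,0]

```text
time_s: 31.7
eef_pos: [0.6026, 0.0377, 0.2553]
tcp_rot: [[0.896, 0.185, -0.403], [0.169, -0.983, -0.075], [-0.41, -0.0, -0.912]]
force: [0.2, 0.1, -3.2]
finger_gap: 0.0217
```

```bash
python3 - <<'E'
from h import *
goto(pour(.025,.07,18,-24))
E
```

```text
t 31.7 pos [0.6026 0.0377 0.2553] gap 0.0217 F [ 0.2  0.1 -3.2] q [ 4.8 31.1 75.5 -2.4 97.5 -5.6]
[-3.03, 0.19, -6.7, 0.0954, -0.1944, -0.0135]
```

>>> move_arm:
  commands:
    - [-0.3,0,-0.7,0.01,-0.022,-0.001,0]
    - [-0.6,0,-1.4,0.02,-0.042,-0.003,0]
    - [-0.9,0,-2.1,0.03,-0.062,-0.004,0]
    - [-1.2,0,-2.8,0.04,-0.082,-0.005,0]
    - [-1.6,0,-3.5,0.05,-0.102,-0.007,0]
    - [-1.9,0,-4.2,0.06,-0.122,-0.008,0]
    - [-2.2,0,-4.9,0.07,-0.142,-0.01,0]
    - [-2.5,0,-5.6,0.08,-0.162,-0.011,0]
    - [-2.8,0,-6.3,0.089,-0.18,-0.012,0]
    - [-3,0,-6.6,0.093,-0.19,-0.013,0]
    - [-3,0.2,-6.7,0.095,-0.194,-0.0135,0]
    - [-3,0.2,-6.7,0.095,-0.194,-0.0135,0]

```text
time_s: 32.9
eef_pos: [0.6574, 0.2458, 0.2286]
tcp_rot: [[0.869, 0.309, -0.387], [0.283, -0.951, -0.126], [-0.407, -0.0, -0.914]]
force: [-1.3, -0.7, -2.1]
finger_gap: 0.0216
```

```bash
python3 - <<'E'
from h import *
cap('wrist','w20.png');c=cap('scene','s20.png');im=c['pixels'][225:260,265:300]; g=(im.min(2)>120);v,u=np.nonzero(g); print(u.mean()+265,v.mean()+225,g.sum())
print(nose()-J)
goto(pour(.025,.035,18,-10),pour(.028,.012,18,4),pour(.03,.008,18,18),pour(.03,.008,18,32),pour(.03,.008,18,38))
E
```

```text
283.1621621621622 239.94594594594594 37
[0.02349397 0.00655674 0.07036833]
t 33.0 pos [0.6574 0.2447 0.229 ] gap 0.0217 F [ 0.5 -0.9 -2.4] q [ 19.9  41.6  60.7   0.8 101.8   1.9]
[-0.01, 14.0, -0.05, -0.0027, -0.0011, 0.0153]
[-0.01, 28.0, -0.05, -0.0117, -0.0011, 0.0231]
[0.0, 42.0, -0.06, -0.0317, -0.0011, 0.0195]
[0.01, 56.0, -0.06, -0.056, -0.0011, 0.0188]
[0.01, 62.0, -0.06, -0.0663, -0.001, 0.0203]
```

View pics/w20.png

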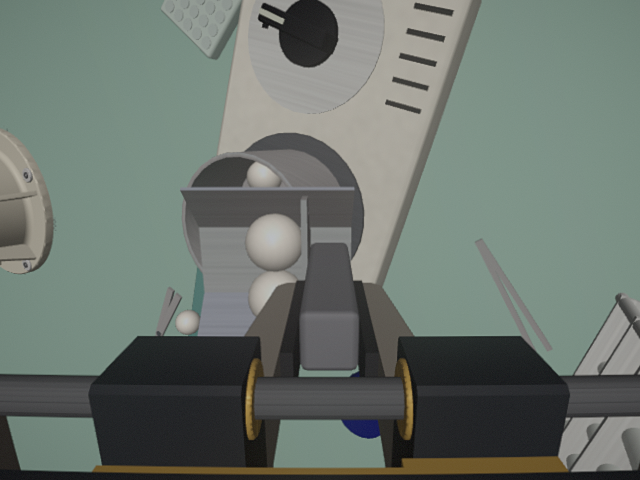

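>>> move_arm:
  commands:
    - [0,4,0,-0.001,0,0.005,0]
    - [0,9,0,-0.002,-0.001,0.01,0]
    - [0,14,0,-0.003,-0.001,0.0153,0]
    - [0,19,0,-0.006,-0.001,0.018,0]
    - [0,24,0,-0.009,-0.001,0.021,0]
    - [0,28,0,-0.0117,-0.001,0.0231,0]
    - [0,33,0,-0.018,-0.001,0.022,0]
    - [0,38,0,-0.026,-0.001,0.0205,0]
    - [0,42,0,-0.0317,-0.001,0.0195,0]
    - [0,49,0,-0.044,-0.001,0.019,0]
    - [0,56,0,-0.056,-0.001,0.0188,0]
    - [0,62,0,-0.066,-0.001,0.02,0]
    - [0,62,0,-0.066,-0.001,0.02,0]
    - [0,62,0,-0.066,-0.001,0.02,0]

```text
time_s: 34.4
eef_pos: [0.5917, 0.2236, 0.238]
tcp_rot: [[0.75, 0.307, 0.585], [0.243, -0.952, 0.189], [0.615, 0.0, -0.789]]
force: [-0.1, 0.5, -1.0]
finger_gap: 0.0219
```

```bash
python3 - <<'E'
from h import *
cap('wrist','w21.png');cap('top','t21.png')
goto(pour(.045,.05,18,20),pour(.055,.12,18,0))
E
```

```text
t 34.5 pos [0.5936 0.2246 0.239 ] gap 0.0217 F [-0.9 -0.5 -1.3] q [ 22.    4.9 121.2  -9.2  16.2  12.1]
[0.05, -18.06, -0.09, 0.051, -0.0006, 0.0032]
[0.04, -38.06, -0.1, 0.1088, -0.0006, -0.0118]
```

View pics/w21.png

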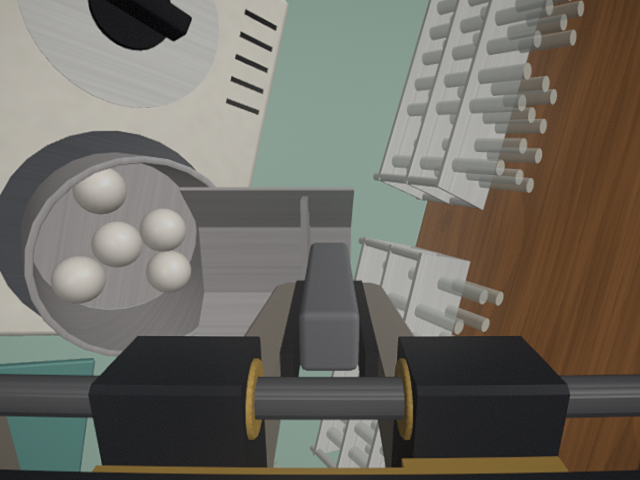

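```bash
cat >> h.py <<'E'
def sw(s,z,pitch,az=115,B=(.435,.0035),zt=.008):
    d=-np.array([np.cos(np.radians(az)),np.sin(np.radians(az)),0])
    N=np.array([B[0],B[1],zt+z])+d*(s-.045); return scoop(N,az,pitch)
E
python3 - <<'E'
from h import *
c=load('top')
P=cloud(c); 
im=cv2.imread('pics/t21.png'); cv2.imwrite('pics/t21c.png',cv2.resize(im[230:350,240:400],None,fx=4,fy=4))
# scissors height
k=(P[...,0]>.34)&(P[...,0]<.41)&(P[...,1]>-.12)&(P[...,1]<.04); print(np.nanpercentile(P[...,2][k],[50,90,95,99,100]))
goto(pour(.045,.05,18,20),pour(.055,.12,18,0),sw(0,.21,0))
E
```

```text
[4.69770027e-05 4.18428100e-03 5.54412187e-03 7.65407839e-03
 7.56197410e-02]
t 34.5 pos [0.5936 0.2246 0.239 ] gap 0.0217 F [-0.9 -0.5 -1.3] q [ 22.    4.9 121.2  -9.2  16.2  12.1]
[0.05, -18.06, -0.09, 0.051, -0.0006, 0.0032]
[0.04, -38.06, -0.1, 0.1088, -0.0006, -0.0118]
[32.12, -28.36, -93.13, -0.1581, 0.0406, -0.1776]
```

View pics/t21c.png

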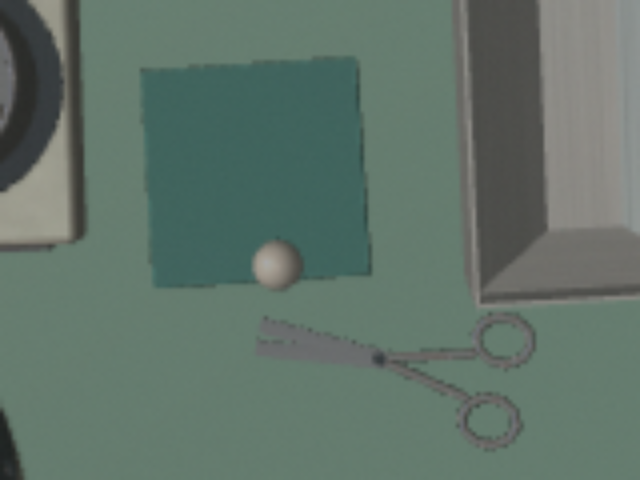

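>>> move_arm:
  commands:
    - [0,-6,0,0.017,0,0.001,0]
    - [0,-12,0,0.034,0,0.002,0]
    - [0,-18,0,0.051,0,0.003,0]
    - [0,-25,0,0.071,0,-0.002,0]
    - [0,-32,0,0.091,0,-0.007,0]
    - [0,-38,0,0.109,0,-0.012,0]
    - [0,-38,0,0.11,0,-0.012,0]

```text
time_s: 35.2
eef_pos: [0.6737, 0.2504, 0.3175]
tcp_rot: [[0.952, 0.307, 0.001], [0.307, -0.952, 0.001], [0.002, -0.001, -1.0]]
force: [1.0, 0.2, -2.2]
finger_gap: 0.0218
```

```bash
python3 - <<'E'
from h import *
goto(sw(0,.21,0))
E
```

```text
t 35.2 pos [0.6737 0.2504 0.3175] gap 0.0218 F [ 1.   0.2 -2.2] q [20.2 24.8 73.9  0.  81.2  2.3]
[0.05, -0.11, -97.1, -0.3182, 0.0405, 0.0356]
```

>>> move_arm:
  commands:
    - [0,0,-7,-0.023,0.003,0.002,0]
    - [0,0,-14,-0.046,0.006,0.004,0]
    - [0,0,-21,-0.07,0.009,0.006,0]
    - [0,0,-28,-0.09,0.012,0.009,0]
    - [0,0,-35,-0.115,0.015,0.012,0]
    - [0,0,-42,-0.14,0.018,0.015,0]
    - [0,0,-49,-0.16,0.02,0.018,0]
    - [0,0,-56,-0.18,0.023,0.02,0]
    - [0,0,-63,-0.205,0.026,0.023,0]
    - [0,0,-70,-0.23,0.029,0.026,0]
    - [0,0,-77,-0.25,0.032,0.029,0]
    - [0,0,-84,-0.275,0.035,0.032,0]
    - [0,0,-91,-0.3,0.038,0.034,0]
    - [0,0,-97,-0.318,0.0405,0.036,0]
    - [0,0,-97.1,-0.318,0.0405,0.036,0]
    - [0,0,-97.1,-0.318,0.0405,0.036,0]

```text
time_s: 36.8
eef_pos: [0.384, 0.1144, 0.2812]
tcp_rot: [[-0.42, 0.907, 0.004], [0.907, 0.42, 0.002], [0.0, 0.004, -1.0]]
force: [0.9, -0.1, -1.7]
finger_gap: 0.0214
```

```bash
python3 - <<'E'
from h import *
goto(sw(0,.06,4),sw(0,.006,4))
c=cap('wrist','w22.png');cap('scene','s22.png')
E
```

```text
t 36.8 pos [0.384  0.1144 0.2812] gap 0.0214 F [ 0.9 -0.1 -1.7] q [ 1.630e+01 -4.800e+00  1.142e+02  1.000e-01  7.030e+01 -9.860e+01]
[0.26, 3.97, -0.14, -0.0047, -0.0013, 0.1446]
[0.26, 3.97, -0.14, -0.0047, -0.0015, 0.1986]
```

View pics/w22.png

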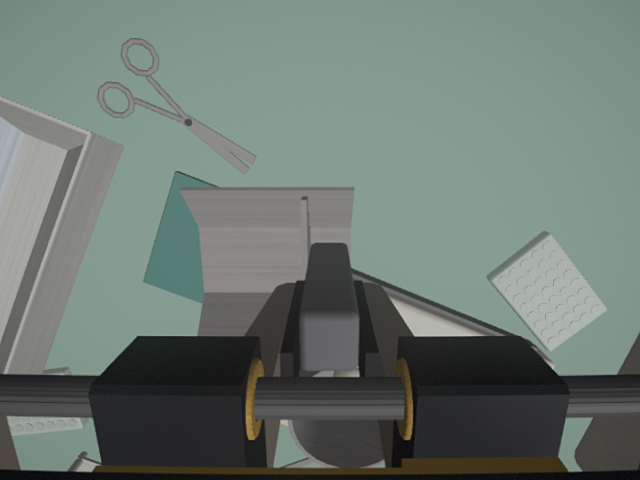

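View pics/s22.png

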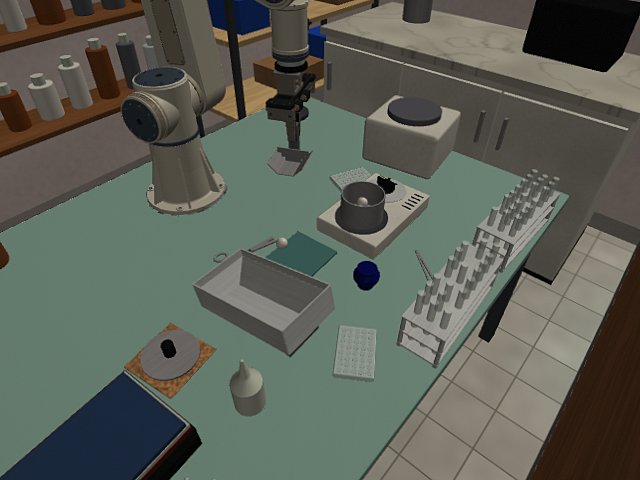

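>>> move_arm:
  commands:
    - [0.2,1,0,-0.005,-0.0015,0.04,0]
    - [0.2,2,0,-0.005,-0.0015,0.08,0]
    - [0.2,3,0,-0.005,-0.0015,0.12,0]
    - [0.2,4,-0.1,-0.005,-0.0015,0.155,0]
    - [0.2,4,-0.1,-0.005,-0.0015,0.18,0]
    - [0.2,4,-0.1,-0.005,-0.0015,0.194,0]
    - [0.2,4,-0.1,-0.005,-0.0015,0.1985,0]
    - [0.2,4,-0.1,-0.005,-0.0015,0.1985,0]

```text
time_s: 37.7
eef_pos: [0.3862, 0.1099, 0.0822]
tcp_rot: [[-0.421, 0.907, -0.03], [0.904, 0.422, 0.064], [0.07, -0.001, -0.998]]
force: [0.3, -0.3, -0.7]
finger_gap: 0.0217
```

```bash
python3 - <<'E'
from h import *
print(nose())
goto(sw(0,.0,4))
c=cap('wrist','w23.png');c=cap('scene','s23.png');cv2.imwrite('pics/s23c.png',cv2.resize(c['pixels'][190:290,220:360,::-1],None,fx=5,fy=5))
E
```

```text
[0.4166573  0.04432757 0.01357187]
t 37.7 pos [0.3862 0.1099 0.0822] gap 0.0217 F [ 0.3 -0.3 -0.7] q [  12.2   12.4  126.     5.8   42.7 -107.1]
[-0.04, -0.04, -0.04, -0.0001, -0.0007, 0.0056]
```

View pics/s23c.png

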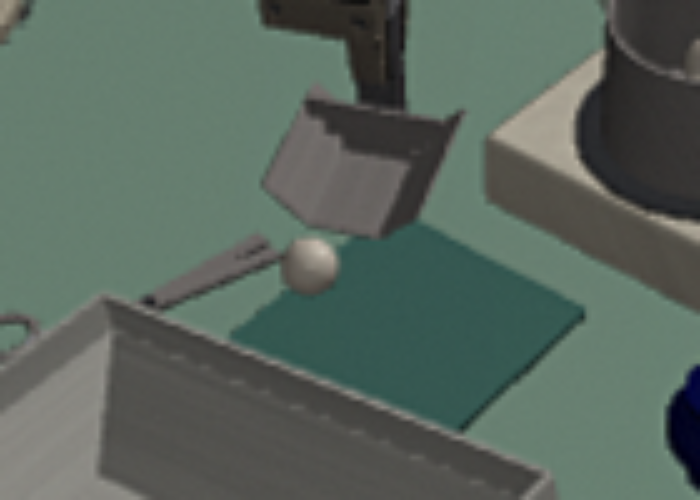

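View pics/w23.png

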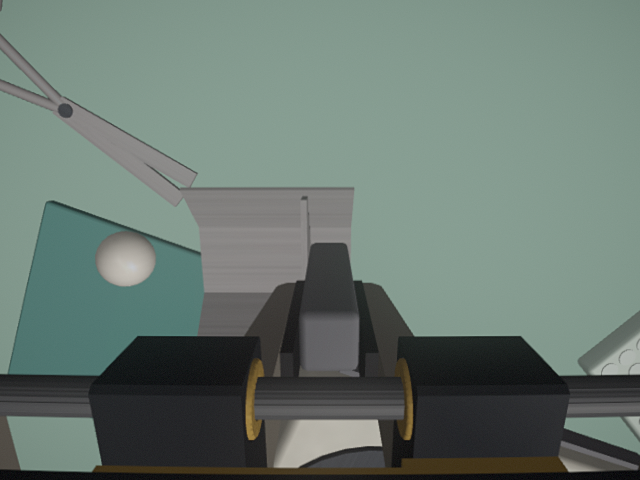

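```bash
python3 - <<'E'
from h import *
c=load('wrist');b=atz(c,125.5,259,.024);print('ball',b)
B=np.array([.435,.0035]);d=-np.array([np.cos(np.radians(115)),np.sin(np.radians(115))]);e=np.array([-d[1],d[0]])
print('ahead of nose',(b[:2]-nose()[:2])@d,'lat',(b[:2]-nose()[:2])@e)
for a in [(0,-.0005,4),(.02,-.001,4),(.055,-.001,4),(.092,-.001,4),(.115,.006,-4),(.13,.02,-12),(.138,.04,-20),(.14,.065,-26),(.14,.1,-26)]:
    print(a,end=' ');print(rel(*sw(*a)))
E
```

```text
ball [0.42901171 0.00453442 0.024     ]
ahead of nose 0.041109054729313865 lat -0.006324535425412887
(0, -0.0005, 4) [0.07, -0.01, -0.02, -0.0001, -0.0013, 0.0071]
(0.02, -0.001, 4) [0.07, -0.01, -0.02, -0.02, -0.0013, 0.0062]
(0.055, -0.001, 4) [0.07, -0.01, -0.02, -0.055, -0.0013, 0.0038]
(0.092, -0.001, 4) [0.07, -0.01, -0.02, -0.0919, -0.0013, 0.0012]
(0.115, 0.006, -4) [0.07, -8.01, -0.02, -0.1063, -0.0013, 0.0039]
(0.13, 0.02, -12) [0.07, -16.01, -0.02, -0.1138, -0.0012, 0.0013]
(0.138, 0.04, -20) [0.07, -24.01, -0.03, -0.1158, -0.0012, -0.0061]
(0.14, 0.065, -26) [0.06, -30.01, -0.03, -0.1138, -0.0012, -0.021]
(0.14, 0.1, -26) [0.06, -30.01, -0.03, -0.1113, -0.0012, -0.0559]
```

>>> move_arm:
  commands:
    - [0,0,0,0,-0.001,0.004,0]
    - [0,0,0,0,-0.001,0.006,0]
    - [0,0,0,0,-0.001,0.007,0]
    - [0,0,0,0,-0.001,0.007,0]

```text
time_s: 38.2
eef_pos: [0.3856, 0.1101, 0.0763]
tcp_rot: [[-0.421, 0.906, -0.028], [0.904, 0.422, 0.064], [0.07, 0.001, -0.998]]
force: [-0.2, 1.2, -1.9]
finger_gap: 0.0218
```

```bash
python3 - <<'E'
from h import *
goto();print(nose())
for a in [(0,-.001,4),(.02,-.001,4),(.055,-.001,4),(.092,-.001,4),(.115,.006,-4),(.13,.02,-12),(.138,.04,-20),(.14,.065,-26),(.14,.1,-26)]:
    print(a,end=' ');print(rel(*sw(*a)))
E
```

```text
t 38.2 pos [0.3856 0.1101 0.0763] gap 0.0218 F [-0.2  1.2 -1.9] q [  12.2   12.9  126.3    5.9   41.7 -107.2]
[0.41629713 0.04453102 0.00770786]
(0, -0.001, 4) [0.08, -0.01, -0.02, -0.0001, -0.0003, 0.0007]
(0.02, -0.001, 4) [0.08, -0.01, -0.02, -0.0201, -0.0003, -0.0007]
(0.055, -0.001, 4) [0.08, -0.01, -0.02, -0.055, -0.0003, -0.0031]
(0.092, -0.001, 4) [0.08, -0.01, -0.02, -0.0919, -0.0003, -0.0057]
(0.115, 0.006, -4) [0.08, -8.01, -0.03, -0.1063, -0.0003, -0.003]
(0.13, 0.02, -12) [0.08, -16.01, -0.03, -0.1139, -0.0003, -0.0056]
(0.138, 0.04, -20) [0.08, -24.01, -0.04, -0.1158, -0.0003, -0.013]
(0.14, 0.065, -26) [0.08, -30.01, -0.04, -0.1138, -0.0002, -0.0279]
(0.14, 0.1, -26) [0.08, -30.01, -0.04, -0.1113, -0.0002, -0.0628]
```

>>> move_arm:
  commands:
    - [0,0,0,-0.025,0,0.0005,0]
    - [0,0,0,-0.065,0,-0.0025,0]
    - [0,0,0,-0.104,0,-0.005,0]
    - [0,-8,0,-0.113,0,-0.003,0]
    - [0,-16,0,-0.119,0,-0.0056,0]
    - [0,-24,0,-0.12,0,-0.013,0]
    - [0,-30,0,-0.117,0,-0.028,0]
    - [0,-30,0,-0.113,0,-0.063,0]
    - [0,-30,0,-0.112,0,-0.075,0]
    - [0,-30,0,-0.112,0,-0.075,0]

```text
time_s: 39.2
eef_pos: [0.4361, 0.0052, 0.1445]
tcp_rot: [[-0.379, 0.906, 0.189], [0.816, 0.424, -0.394], [-0.437, 0.005, -0.899]]
force: [-1.1, 0.3, -1.7]
finger_gap: 0.0216
```

```bash
python3 - <<'E'
from h import *
goto();print(nose())
c=cap('wrist','w24.png');c=cap('scene','s24.png')
E
```

```text
t 39.2 pos [0.4361 0.0052 0.1445] gap 0.0216 F [-1.1  0.3 -1.7] q [ 21.5   8.5 125.9 -35.1  49.3 -69.3]
[ 0.47725145 -0.08260748  0.12116092]
```

View pics/w24.png

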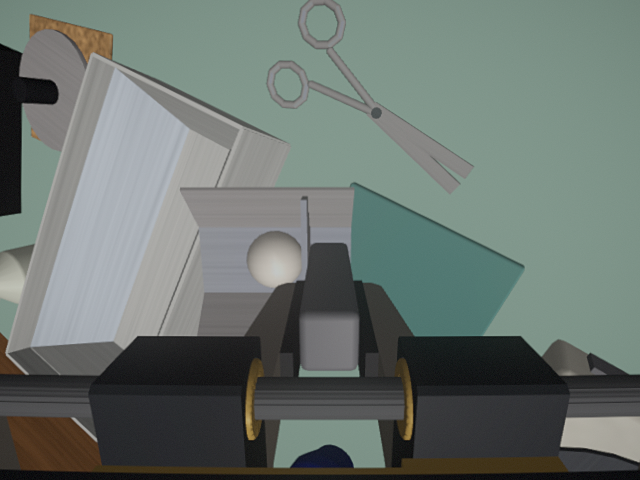

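View pics/s24.png

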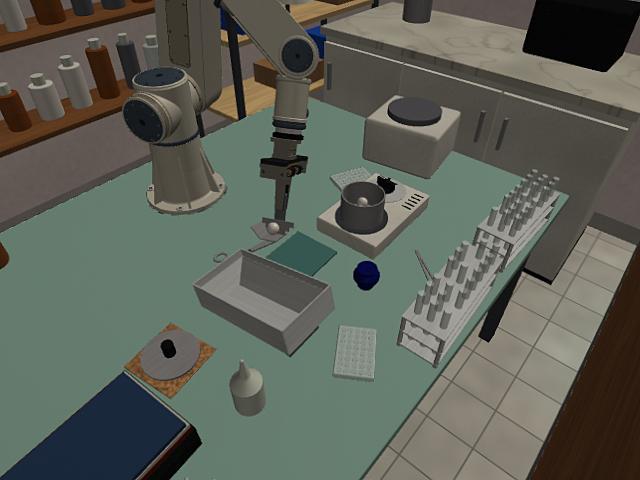

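```bash
python3 - <<'E'
from h import *
s=bot.state();p=s['eef_pos']
def pr(a): print([round(float(x),3 if i>2 else 1) for i,x in enumerate(a)])
for z in [.01,.03,.055,.08,.11,.14,.165,.175]: pr(rel(p+[0,0,z],s['tcp_rot'],s))
print()
p1=p+[0,0,.175]; p2=pour(.03,.15,18,-25)[0]
for i in range(1,21):
    t=i/20; t=t*t*(3-2*t); pr(rel(p1+(p2-p1)*t,down(115-97*t,-26),s))
E
```

```text
[0.0, 0.0, 0.0, -0.004, 0.0, -0.009]
[0.0, 0.0, 0.0, -0.013, 0.0, -0.027]
[0.0, 0.0, 0.0, -0.024, 0.0, -0.05]
[0.0, 0.0, 0.0, -0.035, 0.0, -0.072]
[0.0, 0.0, 0.0, -0.048, 0.0, -0.099]
[0.0, 0.0, 0.0, -0.061, 0.0, -0.126]
[0.0, 0.0, 0.0, -0.072, 0.0, -0.148]
[0.0, 0.0, 0.0, -0.076, 0.0, -0.157]

[0.4, -0.1, 0.5, -0.076, 0.003, -0.158]
[1.3, -0.1, 2.3, -0.073, 0.009, -0.159]
[2.7, -0.1, 5.2, -0.069, 0.019, -0.16]
[4.5, -0.1, 9.0, -0.064, 0.033, -0.162]
[6.7, -0.1, 13.5, -0.058, 0.049, -0.164]
[9.2, -0.1, 18.7, -0.051, 0.067, -0.167]
[12.0, -0.1, 24.5, -0.043, 0.087, -0.17]
[15.0, -0.1, 30.6, -0.035, 0.109, -0.173]
[18.1, -0.1, 37.0, -0.026, 0.132, -0.176]
[21.3, -0.1, 43.5, -0.018, 0.155, -0.179]
[24.5, -0.1, 50.0, -0.009, 0.178, -0.183]
[27.6, -0.1, 56.4, -0.0, 0.201, -0.186]
[30.6, -0.2, 62.5, 0.008, 0.223, -0.189]
[33.3, -0.2, 68.3, 0.016, 0.243, -0.192]
[35.9, -0.2, 73.5, 0.023, 0.261, -0.195]
[38.1, -0.2, 78.0, 0.029, 0.278, -0.197]
[39.9, -0.2, 81.8, 0.034, 0.291, -0.199]
[41.3, -0.2, 84.7, 0.038, 0.301, -0.2]
[42.2, -0.2, 86.5, 0.04, 0.307, -0.201]
[42.5, -0.2, 87.1, 0.041, 0.31, -0.202]
```

>>> move_arm:
  commands:
    - [0,0,0,-0.004,0,-0.009,0]
    - [0,0,0,-0.013,0,-0.027,0]
    - [0,0,0,-0.024,0,-0.05,0]
    - [0,0,0,-0.035,0,-0.072,0]
    - [0,0,0,-0.048,0,-0.099,0]
    - [0,0,0,-0.061,0,-0.126,0]
    - [0,0,0,-0.072,0,-0.148,0]
    - [0,0,0,-0.076,0,-0.157,0]
    - [0,0,0,-0.076,0,-0.157,0]

```text
time_s: 40.2
eef_pos: [0.4348, 0.0038, 0.3178]
tcp_rot: [[-0.377, 0.907, 0.186], [0.817, 0.421, -0.395], [-0.436, 0.004, -0.9]]
force: [-0.4, -0.4, -2.6]
finger_gap: 0.0215
```

```bash
python3 - <<'E'
from h import *
s=bot.state();p=s['eef_pos'];goto()
def pr(a): print([round(float(x),3 if i>2 else 1) for i,x in enumerate(a)])
p1=p; p2=pour(.03,.15,18,-25)[0]
for i in range(1,21):
    t=i/20; t=t*t*(3-2*t); pr(rel(p1+(p2-p1)*t,down(115-97*t,-26),s))
E
```

```text
t 40.2 pos [0.4348 0.0038 0.3178] gap 0.0215 F [-0.4 -0.4 -2.6] q [ 21.4  -5.2 114.5 -27.4  71.  -84.3]
[0.4, -0.1, 0.4, 0.001, 0.002, -0.0]
[1.3, -0.1, 2.2, 0.003, 0.009, -0.001]
[2.7, -0.1, 5.1, 0.007, 0.019, -0.003]
[4.5, -0.1, 8.9, 0.012, 0.032, -0.005]
[6.8, -0.1, 13.4, 0.018, 0.048, -0.007]
[9.3, -0.2, 18.6, 0.025, 0.067, -0.009]
[12.1, -0.2, 24.4, 0.033, 0.087, -0.012]
[15.1, -0.2, 30.5, 0.042, 0.109, -0.015]
[18.2, -0.2, 36.9, 0.05, 0.132, -0.019]
[21.3, -0.2, 43.4, 0.059, 0.155, -0.022]
[24.5, -0.2, 50.0, 0.068, 0.178, -0.025]
[27.6, -0.2, 56.3, 0.076, 0.201, -0.028]
[30.6, -0.2, 62.5, 0.085, 0.222, -0.032]
[33.4, -0.2, 68.2, 0.092, 0.243, -0.034]
[35.9, -0.2, 73.4, 0.1, 0.261, -0.037]
[38.1, -0.2, 78.0, 0.106, 0.277, -0.039]
[39.9, -0.3, 81.8, 0.111, 0.291, -0.041]
[41.3, -0.3, 84.6, 0.115, 0.301, -0.043]
[42.2, -0.3, 86.4, 0.117, 0.307, -0.043]
[42.5, -0.3, 87.1, 0.118, 0.309, -0.044]
```

>>> move_arm:
  commands:
    - [0.4,0,0.4,0.001,0.002,0,0]
    - [1.3,-0.1,2.2,0.003,0.009,-0.001,0]
    - [2.7,-0.1,5.1,0.007,0.019,-0.003,0]
    - [4.5,-0.1,8.9,0.012,0.032,-0.005,0]
    - [6.8,-0.1,13.4,0.018,0.048,-0.007,0]
    - [9.3,-0.2,18.6,0.025,0.067,-0.009,0]
    - [12.1,-0.2,24.4,0.033,0.087,-0.012,0]
    - [15.1,-0.2,30.5,0.042,0.109,-0.015,0]
    - [18.2,-0.2,36.9,0.05,0.132,-0.019,0]
    - [21.3,-0.2,43.4,0.059,0.155,-0.022,0]
    - [24.5,-0.2,50,0.068,0.178,-0.025,0]
    - [27.6,-0.2,56.3,0.076,0.201,-0.028,0]
    - [30.6,-0.2,62.5,0.085,0.222,-0.032,0]
    - [33.4,-0.2,68.2,0.092,0.243,-0.034,0]
    - [35.9,-0.2,73.4,0.1,0.261,-0.037,0]
    - [38.1,-0.2,78,0.106,0.277,-0.039,0]
    - [39.9,-0.3,81.8,0.111,0.291,-0.041,0]
    - [41.3,-0.3,84.6,0.115,0.301,-0.043,0]
    - [42.2,-0.3,86.4,0.117,0.307,-0.043,0]
    - [42.5,-0.3,87.1,0.118,0.309,-0.044,0]

```text
time_s: 42.2
eef_pos: [0.6627, 0.2473, 0.3036]
tcp_rot: [[0.854, 0.307, -0.42], [0.274, -0.952, -0.137], [-0.442, 0.002, -0.897]]
force: [0.1, 0.0, -2.4]
finger_gap: 0.0214
```

```bash
python3 - <<'E'
from h import *
goto(pour(.025,.07,18,-22),pour(.025,.035,18,-10),pour(.028,.012,18,4),pour(.03,.008,18,18),pour(.03,.008,18,32),pour(.03,.008,18,38))
print(nose()-J)
c=cap('wrist','w25.png')
E
```

```text
t 42.2 pos [0.6627 0.2473 0.3036] gap 0.0214 F [ 0.1  0.  -2.4] q [ 19.9  41.6  52.4   0.9 112.2   2.2]
[0.02, 4.22, -0.17, 0.0261, -0.0004, 0.067]
[0.04, 16.22, -0.16, 0.0257, -0.0004, 0.0849]
[0.06, 30.22, -0.16, 0.0169, -0.0004, 0.0931]
[0.08, 44.22, -0.15, -0.0032, -0.0003, 0.0902]
[0.1, 58.22, -0.14, -0.0275, -0.0002, 0.0905]
[0.11, 64.22, -0.14, -0.0377, -0.0002, 0.0924]
[0.02783635 0.00896611 0.14874466]
```

View pics/w25.png

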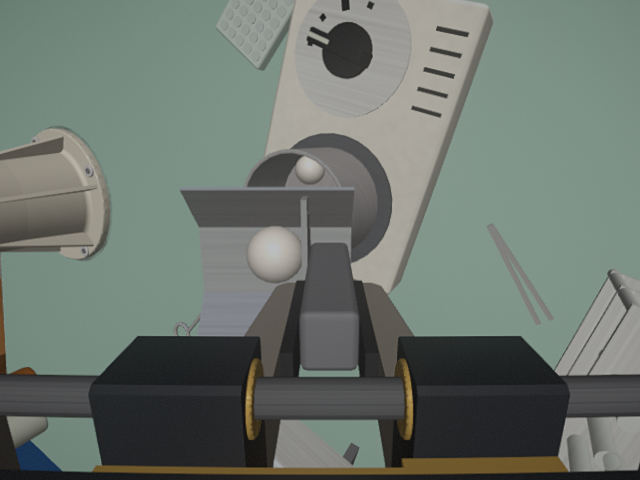

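The last ball is in the bowl at about (274,254), with the nose over the jar. Pouring.

>>> move_arm:
  commands:
    - [0,1,0,0.009,0,0.02,0]
    - [0,3,0,0.018,0,0.045,0]
    - [0,4.2,0,0.026,0,0.067,0]
    - [0,9,0,0.026,0,0.075,0]
    - [0,16.2,0,0.0257,0,0.085,0]
    - [0,23,0,0.022,0,0.089,0]
    - [0,30.2,0,0.017,0,0.093,0]
    - [0,37,0,0.007,0,0.0915,0]
    - [0,44,0,-0.003,0,0.09,0]
    - [0,51,0,-0.015,0,0.09,0]
    - [0,58,0,-0.0275,0,0.0905,0]
    - [0,64,0,-0.0377,0,0.0924,0]
    - [0,64,0,-0.0377,0,0.0924,0]
    - [0,64,0,-0.0377,0,0.0924,0]

```text
time_s: 43.65
eef_pos: [0.5908, 0.2242, 0.2375]
tcp_rot: [[0.753, 0.308, 0.582], [0.245, -0.952, 0.186], [0.611, 0.002, -0.791]]
force: [0.4, 0.6, -1.6]
finger_gap: 0.0217
```

```bash
python3 - <<'E'
from h import *
goto(pour(.045,.05,18,20),pour(.055,.12,18,0))
c=cap('wrist','w26.png')
E
```

```text
t 43.65 pos [0.5908 0.2242 0.2375] gap 0.0217 F [ 0.4  0.6 -1.6] q [ 22.2   4.8 121.3  -9.5  16.6  12.5]
[0.15, -17.68, -0.02, 0.0541, 0.0, 0.0034]
[0.15, -37.68, -0.05, 0.1119, 0.0001, -0.012]
```

View pics/w26.png

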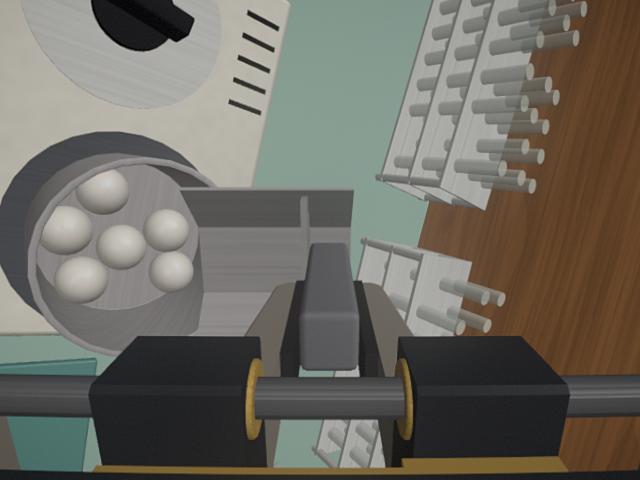

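>>> move_arm:
  commands:
    - [0,-6,0,0.018,0,0.001,0]
    - [0,-12,0,0.036,0,0.002,0]
    - [0,-18,0,0.054,0,0.003,0]
    - [0,-25,0,0.074,0,-0.002,0]
    - [0,-32,0,0.094,0,-0.007,0]
    - [0,-37.7,0,0.112,0,-0.012,0]
    - [0,-37.7,0,0.112,0,-0.012,0]

```text
time_s: 44.4
eef_pos: [0.6742, 0.2515, 0.3178]
tcp_rot: [[0.951, 0.308, 0.002], [0.308, -0.951, -0.0], [0.002, 0.001, -1.0]]
force: [2.7, 0.9, -2.3]
finger_gap: 0.0215
```

```bash
python3 - <<'E'
from h import *
goto(((.521,.02,.24),down(3.7)),((.521,.02,.0714),down(3.7)))
E
```

```text
t 44.4 pos [0.6742 0.2515 0.3178] gap 0.0215 F [ 2.7  0.9 -2.3] q [20.4 24.9 73.8 -0.1 81.2  2.5]
[0.03, -0.13, 14.22, -0.2172, 0.1731, 0.0774]
[0.03, -0.13, 14.22, -0.2175, 0.1729, 0.246]
```

>>> move_arm:
  commands:
    - [0,0,4,-0.035,0.03,0.0,0]
    - [0,0,8,-0.07,0.06,0.0,0]
    - [0,0,14,-0.105,0.09,0.0,0]
    - [0,0,14,-0.145,0.12,0.02,0]
    - [0,0,14,-0.185,0.15,0.04,0]
    - [0,0,14,-0.217,0.173,0.08,0]
    - [0,0,14.2,-0.217,0.173,0.12,0]
    - [0,0,14.2,-0.217,0.173,0.16,0]
    - [0,0,14.2,-0.217,0.173,0.2,0]
    - [0,0,14.2,-0.217,0.173,0.225,0]
    - [0,0,14.2,-0.217,0.173,0.235,0]
    - [0,0,14.2,-0.217,0.173,0.235,0]

```text
time_s: 45.6
eef_pos: [0.5208, 0.0202, 0.0815]
tcp_rot: [[0.998, 0.065, 0.001], [0.065, -0.998, 0.0], [0.001, 0.0, -1.0]]
force: [-0.7, 0.2, -1.8]
finger_gap: 0.0216
```

```bash
python3 - <<'E'
from h import *
goto(((.521,.02,.0709),down(3.7)))
E
```

```text
t 45.6 pos [0.5208 0.0202 0.0815] gap 0.0216 F [-0.7  0.2 -1.8] q [  2.1  21.  112.6   0.   46.3  -1.7]
[0.0, -0.06, 0.03, 0.0002, 0.0002, 0.0106]
```

>>> move_arm:
  commands:
    - [0,0,0,0,0,0.005,0]
    - [0,0,0,0,0,0.008,0]
    - [0,0,0,0,0,0.01,0]
    - [0,0,0,0,0,0.011,0]
    - [0,0,0,0,0,0.011,0]

```text
time_s: 46.1
eef_pos: [0.5212, 0.0202, 0.071]
tcp_rot: [[0.998, 0.065, 0.002], [0.065, -0.998, 0.0], [0.002, 0.0, -1.0]]
force: [0.2, 0.6, 0.3]
finger_gap: 0.0217
```

>>> move_arm:
  commands:
    - [0,0,0,0,0,0,0.0919]
    - [0,0,0,0,0,0,0.0919]
    - [0,0,0,0,0,0,0.0919]
    - [0,0,0,0,0,0,0.0919]
    - [0,0,0,0,0,0,0.0919]
    - [0,0,0,0,0,0,0.0919]
    - [0,0,0,0,0,-0.04,0.0919]
    - [0,0,0,0,0,-0.09,0.0919]
    - [0,0,0,0,0,-0.14,0.0919]
    - [0,0,0,0,0,-0.19,0.0919]
    - [0,0,0,0,0,-0.21,0.0919]

```text
time_s: 47.2
eef_pos: [0.5227, 0.0202, 0.2862]
tcp_rot: [[0.998, 0.065, 0.009], [0.065, -0.998, 0.0], [0.009, 0.0, -1.0]]
force: [0.6, 0.7, -0.0]
finger_gap: 0.0917
```

```bash
python3 - <<'E'
from h import *
c=cap('wrist','w27.png');c=cap('top','t27.png')
P=cloud(c).reshape(-1,3);x,y,z=P.T
k=(abs(x-.49)<.1)&(abs(y+.405)<.1)&(z>.035)&(z<.07); print('knob',k.sum(),(P[k].min(0)+P[k].max(0))/2,P[k].mean(0))
goto(((.491,-.405,.2),down(-20)))
E
```

```text
knob 445 [ 0.53677189 -0.44642942  0.05242379] [ 0.52971336 -0.47212676  0.05515952]
t 47.3 pos [0.5227 0.0202 0.2847] gap 0.0919 F [0.  0.6 0.5] q [  2.1   7.1 101.5   0.   70.9  -1.7]
[-0.09, -0.48, 23.73, -0.06, 0.4223, 0.0843]
```

View pics/t27.png

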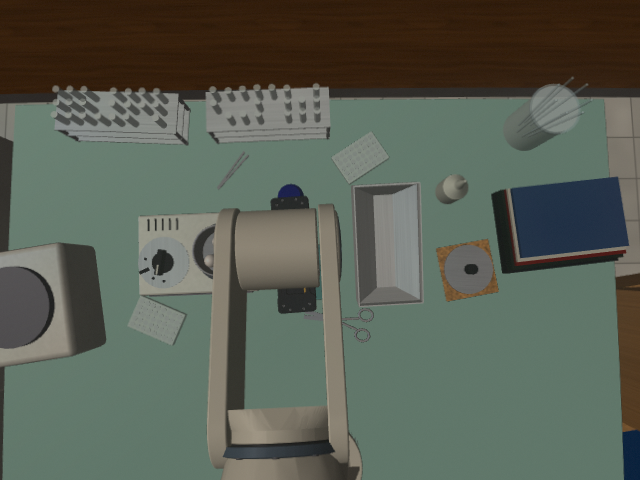

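View pics/w27.png

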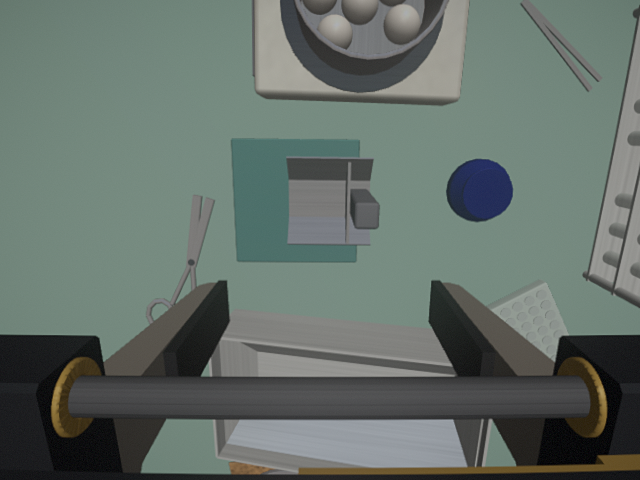

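```bash
python3 - <<'E'
from h import *
c=load('wrist');P=cloud(c).reshape(-1,3);x,y,z=P.T
k=(abs(x-.52)<.08)&(abs(y-.02)<.08)&(z>.1)&(z<.12); print(k.sum(),P[k].mean(0),np.median(z[k])); print(cv2.minAreaRect(P[k][:,:2].astype(np.float32)*1000))
k=(abs(x-.5)<.1)&(abs(y-.02)<.1)&(z>.013)&(z<.1); print(cv2.minAreaRect(P[k][:,:2].astype(np.float32)*1000))
print('tile',[atz(c,*p,.008) for p in [(232,140),(359,141),(357,262),(237,262)]])
t=load('top'); P=cloud(t); 
E
```

```text
709 [0.55540998 0.02850481 0.11042273] 0.11096660876044673
((555.9075317382812, 27.488618850708008), (22.25244903564453, 24.430166244506836), 3.0149264335632324)
((523.66357421875, 25.680997848510742), (90.14530944824219, 94.269775390625), 2.9762072563171387)
tile [array([0.41529787, 0.08279728, 0.008     ]), array([0.55245188, 0.09041026, 0.008     ]), array([ 0.5615275 , -0.04637077,  0.008     ]), array([ 0.42174417, -0.05512245,  0.008     ])]
```

```bash
python3 - <<'E'
from h import *
c=cap('wrist');P=cloud(c).reshape(-1,3);x,y,z=P.T
k=(abs(x-.54)<.08)&(abs(y-.02)<.08)&(z>.1)&(z<.12); print(k.sum(),P[k].mean(0))
goto(((.556,.0278,.071),down(3)))
E
```

```text
718 [0.55529589 0.0285571  0.11045301]
t 47.35 pos [0.5215 0.0202 0.2823] gap 0.0916 F [ 0.   1.1 -0.7] q [  2.1   7.2 101.7   0.   70.8  -1.7]
[0.0, -0.28, 0.73, 0.0339, -0.0054, 0.2114]
```

The scoop has been knocked about 35 mm in +x and now overhangs the tile edge. I'll regrasp it and put it back.

>>> move_arm:
  commands:
    - [0,-0.3,0.7,0.034,-0.0055,0.04,0.0919]
    - [0,-0.3,0.7,0.034,-0.0055,0.09,0.0919]
    - [0,-0.3,0.7,0.034,-0.0055,0.14,0.0919]
    - [0,-0.3,0.7,0.034,-0.0055,0.18,0.0919]
    - [0,-0.3,0.7,0.034,-0.0055,0.205,0.0919]
    - [0,-0.3,0.7,0.034,-0.0055,0.211,0.0919]
    - [0,-0.3,0.7,0.034,-0.0055,0.211,0.0919]
    - [0,-0.3,0.7,0.034,-0.0055,0.211,0.0919]
    - [0,-0.3,0.7,0.034,-0.0055,0.211,0]
    - [0,-0.3,0.7,0.034,-0.0055,0.211,0]
    - [0,-0.3,0.7,0.034,-0.0055,0.211,0]
    - [0,-0.3,0.7,0.034,-0.0055,0.211,0]
    - [0,-0.3,0.7,0.034,-0.0055,0.211,0]
    - [0,-0.3,0.7,0.034,-0.0055,0.211,0]
    - [0,-0.3,0.7,0.034,-0.0055,0.211,0]
    - [0,-0.3,0.7,0.034,-0.0055,0.211,0]

```text
time_s: 48.95
eef_pos: [0.5561, 0.028, 0.0714]
tcp_rot: [[0.999, 0.053, -0.0], [0.053, -0.999, -0.0], [-0.0, 0.0, -1.0]]
force: [-0.2, -0.2, -0.3]
finger_gap: 0.0298
```

```bash
python3 - <<'E'
from h import *
p=bot.state()['eef_pos']
goto(((.521,.02,p[2]+.01),down(3.7)),((.521,.02,p[2]-.0005),down(3.7)))
E
```

```text
t 48.95 pos [0.5561 0.028  0.0714] gap 0.0298 F [-0.2 -0.2 -0.3] q [  2.7  24.5 108.5  -0.   47.   -0.3]
[0.0, 0.02, -0.66, -0.0354, 0.0061, -0.01]
[0.0, 0.02, -0.66, -0.0354, 0.0061, 0.0005]
```

Gap is 0.0298, so the fingers are still closing. Waiting.

>>> move_arm:
  commands:
    - [0,0,0,0,0,0,0]
    - [0,0,0,0,0,0,0]
    - [0,0,0,0,0,0,0]

```text
time_s: 49.25
eef_pos: [0.5561, 0.0279, 0.0714]
tcp_rot: [[0.999, 0.053, -0.0], [0.053, -0.999, -0.0], [-0.0, 0.0, -1.0]]
force: [0.7, -0.5, -0.4]
finger_gap: 0.0219
```

>>> move_arm:
  commands:
    - [0,0,0,0,0,-0.006,0]
    - [0,0,0,0,0,-0.012,0]
    - [0,0,-0.2,-0.01,0.002,-0.012,0]
    - [0,0,-0.4,-0.02,0.004,-0.012,0]
    - [0,0,-0.6,-0.03,0.005,-0.012,0]
    - [0,0,-0.7,-0.0355,0.006,-0.012,0]
    - [0,0,-0.7,-0.0355,0.006,-0.012,0]
    - [0,0,-0.7,-0.0355,0.006,-0.006,0]
    - [0,0,-0.7,-0.0355,0.006,-0.002,0]
    - [0,0,-0.7,-0.0355,0.006,0,0]
    - [0,0,-0.7,-0.0355,0.006,0.0005,0]
    - [0,0,-0.7,-0.0355,0.006,0.0005,0]

```text
time_s: 50.45
eef_pos: [0.521, 0.0201, 0.0713]
tcp_rot: [[0.998, 0.065, -0.001], [0.065, -0.998, -0.0], [-0.001, 0.0, -1.0]]
force: [-2.7, -0.5, 11.1]
finger_gap: 0.0215
```

>>> move_arm:
  commands:
    - [0,0,0,0,0,-0.001,0]
    - [0,0,0,0,0,-0.001,0.0919]
    - [0,0,0,0,0,-0.001,0.0919]
    - [0,0,0,0,0,-0.001,0.0919]
    - [0,0,0,0,0,-0.001,0.0919]
    - [0,0,0,0,0,-0.001,0.0919]
    - [0,0,0,0,0,-0.001,0.0919]
    - [0,0,0,0,0,-0.001,0.0919]
    - [0,0,0,0,0,-0.04,0.0919]
    - [0,0,0,0,0,-0.09,0.0919]
    - [0,0,0,0,0,-0.14,0.0919]
    - [0,0,0,0,0,-0.18,0.0919]
    - [0,0,0,0,0,-0.18,0.0919]

```text
time_s: 51.75
eef_pos: [0.5244, 0.0203, 0.2572]
tcp_rot: [[0.998, 0.065, 0.009], [0.065, -0.998, 0.0], [0.009, 0.0, -1.0]]
force: [-0.9, 0.3, 0.8]
finger_gap: 0.092
```

```bash
cat > chk.py <<'E'
from h import *
c=cap('wrist','w28.png');P=cloud(c).reshape(-1,3);x,y,z=P.T
k=(abs(x-.54)<.08)&(abs(y-.02)<.08)&(z>.1)&(z<.12); print(k.sum(),P[k].mean(0))
print(cv2.minAreaRect(P[k][:,:2].astype(np.float32)*1000))
k=(abs(x-.5)<.1)&(abs(y-.02)<.1)&(z>.013)&(z<.1); print(cv2.minAreaRect(P[k][:,:2].astype(np.float32)*1000))
E
python3 - <<'E'
exec(open('chk.py').read())
goto(((.491,-.405,.22),down(-20)))
E
```

```text
814 [0.5203694  0.02097872 0.11063726]
((520.402587890625, 19.94210433959961), (21.214431762695312, 24.2418212890625), 3.309483766555786)
((488.1094055175781, 17.59308624267578), (90.2765121459961, 92.97769165039062), 3.6648569107055664)
t 51.8 pos [0.5229 0.0202 0.2542] gap 0.0919 F [ 0.4  1.1 -0.9] q [  2.1   8.8 103.6  -0.   67.4  -1.7]
[-0.04, -0.28, 23.74, -0.0597, 0.4222, 0.034]
```

View pics/w28.png

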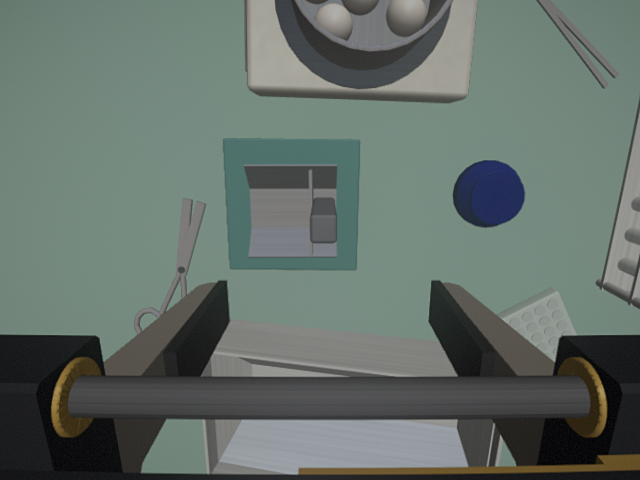

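>>> move_arm:
  commands:
    - [0,0,8,-0.007,0.05,0,0.0919]
    - [0,0,16,-0.014,0.1,0,0.0919]
    - [0,0,23.7,-0.021,0.15,0,0.0919]
    - [0,0,23.7,-0.028,0.2,0,0.0919]
    - [0,0,23.7,-0.035,0.25,0,0.0919]
    - [0,0,23.7,-0.042,0.3,0,0.0919]
    - [0,0,23.7,-0.05,0.35,0,0.0919]
    - [0,0,23.7,-0.06,0.4,0,0.0919]
    - [0,0,23.7,-0.06,0.422,0,0.0919]
    - [0,0,23.7,-0.06,0.422,0,0.0919]
    - [0,0,23.7,-0.06,0.422,0,0.0919]

```text
time_s: 52.9
eef_pos: [0.4896, -0.4043, 0.2519]
tcp_rot: [[0.939, -0.343, 0.003], [-0.343, -0.939, 0.002], [0.002, -0.003, -1.0]]
force: [-0.6, 0.5, 0.1]
finger_gap: 0.092
```

```bash
python3 - <<'E'
from h import *
c=cap('wrist','w29.png');P=cloud(c).reshape(-1,3);x,y,z=P.T
k=(abs(x-.49)<.04)&(abs(y+.405)<.04)&(z>.04)&(z<.07); print('knob top',k.sum(),P[k].mean(0),(P[k].min(0)+P[k].max(0))/2, np.median(z[k]))
k=(abs(x-.49)<.1)&(abs(y+.405)<.08)&(z>.012)&(z<.03); print('flange',(P[k].min(0)+P[k].max(0))/2,P[k].max(0)-P[k].min(0),np.median(z[k]))
goto()
E
```

```text
knob top 617 [ 0.49198867 -0.40215418  0.05279673] [ 0.49174256 -0.40322089  0.04785608] 0.05327261377042608
flange [ 0.49173439 -0.40319324  0.02305006] [0.1249783  0.12565823 0.01373663] 0.01945448943967376
t 52.95 pos [ 0.49   -0.4037  0.2524] gap 0.0919 F [ 0.3  0.6 -0.1] q [-39.7  19.2  90.    0.2  70.7 -19.8]
```

View pics/w29.png

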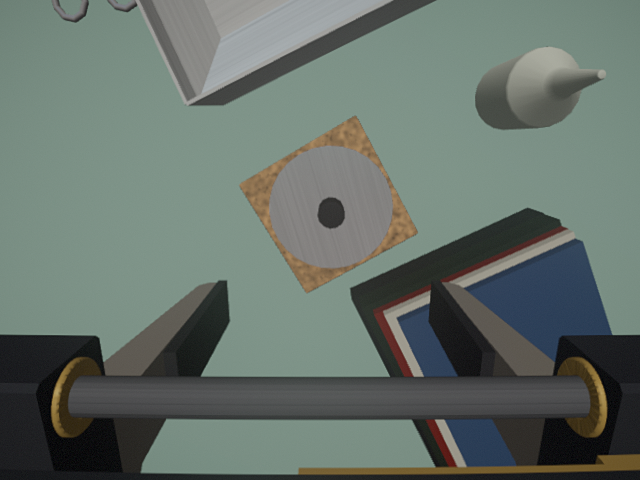

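>>> move_arm:
  commands:
    - [0,0,0,0.0015,0,0.05,0.0919]
    - [0,0,0,0.0015,0,0.1,0.0919]
    - [0,0,0,0.0015,0,0.15,0.0919]
    - [0,0,0,0.0015,0,0.195,0.0919]
    - [0,0,0,0.0015,0,0.218,0.0919]
    - [0,0,0,0.0015,0,0.2255,0.0919]
    - [0,0,0,0.0015,0,0.2255,0.0919]
    - [0,0,0,0.0015,0,0.2255,0.0]
    - [0,0,0,0.0015,0,0.2255,0.0]
    - [0,0,0,0.0015,0,0.2255,0.0]
    - [0,0,0,0.0015,0,0.2255,0.0]
    - [0,0,0,0.0015,0,0.2255,0.0]
    - [0,0,0,0.0015,0,0.2255,0.0]
    - [0,0,0,0.0015,0,0.2255,0.0]
    - [0,0,0,0.0015,0,0.2255,0.0]
    - [0,0,0,0.0015,0,0.2255,0.0]
    - [0,0,0,0.0015,0,0.2255,0.0]
  newtons: 40

```text
time_s: 54.65
eef_pos: [0.4921, -0.4037, 0.0269]
tcp_rot: [[0.94, -0.342, 0.003], [-0.342, -0.94, 0.002], [0.002, -0.003, -1.0]]
force: [-0.6, -0.3, -0.6]
finger_gap: 0.0252
```

>>> move_arm:
  commands:
    - [0,0,0,0,0,-0.02,0]
    - [0,0,0,0,0,-0.06,0]
    - [0,0,0,0,0,-0.11,0]
    - [0,0,0,0,0,-0.16,0]
    - [0,0,0,0,0,-0.21,0]
    - [0,0,0,0,0,-0.25,0]
    - [0,0,0,0,0,-0.25,0]

```text
time_s: 55.35
eef_pos: [0.4935, -0.406, 0.2835]
tcp_rot: [[0.94, -0.341, 0.011], [-0.341, -0.94, -0.004], [0.011, 0.0, -1.0]]
force: [0.8, -0.7, -1.9]
finger_gap: 0.0253
```

```bash
python3 - <<'E'
from h import *
goto(((.5425,.2085,.275),down(20)))
cap('scene','s30.png')
E
```

```text
t 55.35 pos [ 0.4935 -0.406   0.2835] gap 0.0253 F [ 0.8 -0.7 -1.9] q [-39.7  18.   87.8   0.2  73.5 -19.8]
[0.24, -0.62, -39.97, -0.1639, -0.5943, 0.0064]
```

View pics/s30.png

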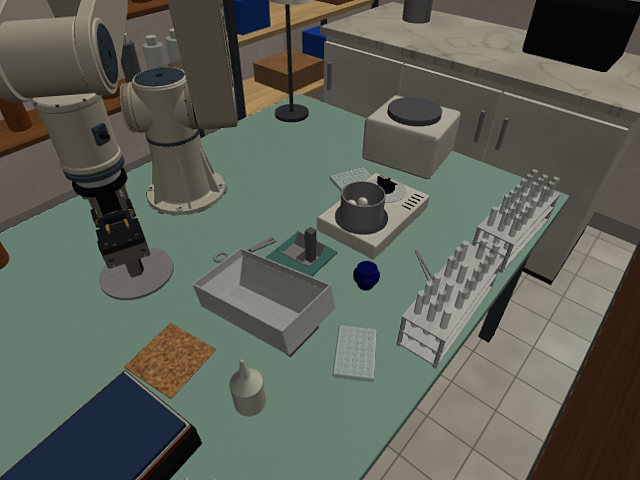

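```bash
python3 - <<'E'
from h import *
from scipy.optimize import least_squares
c=cap('top','t31.png');
for n in ['top','scene']:
    P=cloud(load(n)).reshape(-1,3);x,y,z=P.T
    k=(abs(x-.54)<.08)&(abs(y-.208)<.08)&(z>.128)&(z<.138)
    Q=P[k]; f=least_squares(lambda q:np.hypot(Q[:,0]-q[0],Q[:,1]-q[1])-.058,[.54,.208],loss='soft_l1',f_scale=.002); print(n,k.sum(),f.x,np.std(f.fun))
cv2.imwrite('pics/t31c.png',cv2.resize(c['pixels'][205:305,130:340,::-1],None,fx=3.8,fy=3.8,interpolation=cv2.INTER_CUBIC))
E
```

```text
top 285 [0.54400154 0.21120287] 0.001263526341247581
scene 180 [0.54243377 0.20829837] 0.0019508698007712013
```

View pics/t31c.png

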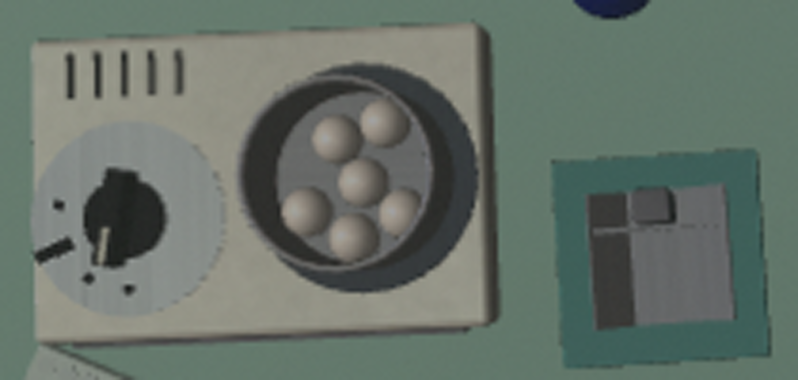

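>>> move_arm:
  commands:
    - [0.2,-0.6,-3,-0.014,-0.04,0,0]
    - [0.2,-0.6,-6,-0.028,-0.09,0,0]
    - [0.2,-0.6,-10,-0.042,-0.14,0,0]
    - [0.2,-0.6,-13,-0.055,-0.19,0,0]
    - [0.2,-0.6,-16,-0.07,-0.24,0.002,0]
    - [0.2,-0.6,-19,-0.083,-0.29,0.003,0]
    - [0.2,-0.6,-23,-0.096,-0.34,0.004,0]
    - [0.2,-0.6,-26,-0.11,-0.39,0.005,0]
    - [0.2,-0.6,-30,-0.125,-0.44,0.006,0]
    - [0.2,-0.6,-33,-0.138,-0.49,0.006,0]
    - [0.2,-0.6,-36,-0.15,-0.54,0.006,0]
    - [0.2,-0.6,-39,-0.16,-0.575,0.006,0]
    - [0.2,-0.6,-40,-0.164,-0.594,0.006,0]
    - [0.2,-0.6,-40,-0.164,-0.594,0.006,0]
    - [0.2,-0.6,-40,-0.164,-0.594,0.006,0]

```text
time_s: 56.95
eef_pos: [0.5387, 0.2098, 0.2698]
tcp_rot: [[0.939, 0.343, -0.01], [0.344, -0.939, 0.003], [-0.009, -0.006, -1.0]]
force: [-0.1, 0.2, -1.7]
finger_gap: 0.025
```

```bash
python3 - <<'E'
from h import *
goto(((.543,.209,.17),down(20)),((.543,.209,.143),down(20)))
c=cap('wrist','w32.png')
E
```

```text
t 56.95 pos [0.5387 0.2098 0.2698] gap 0.025 F [-0.1  0.2 -1.7] q [20.9 13.6 95.5  0.4 71.4  0.7]
[-0.36, 0.5, 0.09, 0.0046, 0.0028, 0.0998]
[-0.36, 0.5, 0.09, 0.0049, 0.003, 0.1268]
```

View pics/w32.png

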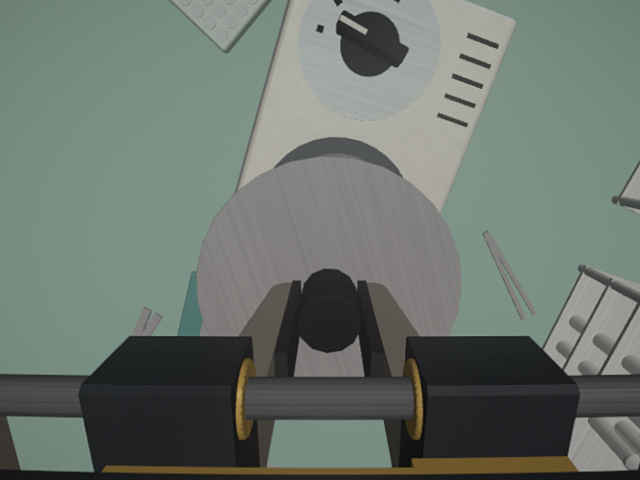

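>>> move_arm:
  commands:
    - [-0.3,0.5,0,0.005,0.003,0.03,0]
    - [-0.3,0.5,0,0.005,0.003,0.06,0]
    - [-0.3,0.5,0,0.005,0.003,0.085,0]
    - [-0.3,0.5,0,0.005,0.003,0.1,0]
    - [-0.3,0.5,0,0.005,0.003,0.112,0]
    - [-0.3,0.5,0,0.005,0.003,0.114,0]
    - [-0.3,0.5,0,0.005,0.003,0.114,0]

```text
time_s: 57.7
eef_pos: [0.5437, 0.2077, 0.1563]
tcp_rot: [[0.94, 0.342, 0.0], [0.342, -0.94, 0.001], [0.0, -0.001, -1.0]]
force: [0.0, 0.1, -1.3]
finger_gap: 0.0255
```

```bash
python3 - <<'E'
from h import *
goto(((.543,.209,.145),down(20)))
E
```

```text
t 57.7 pos [0.5437 0.2077 0.1563] gap 0.0255 F [ 0.   0.1 -1.3] q [2.070e+01 2.000e+01 1.021e+02 1.000e-01 5.790e+01 7.000e-01]
[-0.06, -0.03, -0.03, -0.0002, -0.0014, 0.0113]
```

>>> move_arm:
  commands:
    - [0,0,0,0,-0.001,0.005,0]
    - [0,0,0,0,-0.001,0.008,0]
    - [0,0,0,0,-0.001,0.01,0]
    - [0,0,0,0,-0.001,0.011,0]
    - [0,0,0,0,-0.001,0.012,0]
    - [0,0,0,0,-0.001,0.012,0]

```text
time_s: 58.3
eef_pos: [0.5434, 0.2088, 0.1448]
tcp_rot: [[0.94, 0.342, 0.0], [0.342, -0.94, 0.001], [0.001, -0.001, -1.0]]
force: [-2.1, -0.4, 2.3]
finger_gap: 0.0254
```

Contact at z=0.145, as expected. Releasing.

>>> move_arm:
  commands:
    - [0,0,0,0,0,0,0.0919]
    - [0,0,0,0,0,0,0.0919]
    - [0,0,0,0,0,0,0.0919]
    - [0,0,0,0,0,0,0.0919]
    - [0,0,0,0,0,0,0.0919]
    - [0,0,0,0,0,0,0.0919]
    - [0,0,0,0,0,0,0.0919]
    - [0,0,0,0,0,-0.04,0.0919]
    - [0,0,0,0,0,-0.08,0.0919]
    - [0,0,0,0,0,-0.1,0.0919]
    - [0,0,0,0,0,-0.1,0.0919]

```text
time_s: 59.4
eef_pos: [0.5452, 0.2093, 0.2482]
tcp_rot: [[0.94, 0.342, 0.006], [0.342, -0.94, 0.003], [0.007, -0.001, -1.0]]
force: [-0.1, 0.2, -0.7]
finger_gap: 0.0919
```

```bash
python3 - <<'E'
from h import *
c=cap('wrist','w33.png');t=cap('scene','s33.png')
P=cloud(c).reshape(-1,3);x,y,z=P.T
k=(abs(x-.543)<.08)&(abs(y-.209)<.08)&(z>.13)&(z<.145); print('flange',(P[k].min(0)+P[k].max(0))/2,P[k].max(0)-P[k].min(0),np.median(z[k]))
A=np.c_[P[k][:,:2],np.ones(k.sum())]; print('tilt',np.linalg.lstsq(A,P[k][:,2],rcond=None)[0])
cv2.imwrite('pics/s33c.png',cv2.resize(t['pixels'][150:260,290:450,::-1],None,fx=4,fy=4))
cv2.imwrite('pics/w33c.png',cv2.resize(c['pixels'][0:180,200:520,::-1],None,fx=2.4,fy=2.4))
goto()
E
```

```text
flange [0.54216426 0.20960972 0.13864025] [0.1256044  0.12515636 0.01217683] 0.13734917356852996
tilt [-0.00165659  0.00043207  0.13816392]
t 59.5 pos [0.5432 0.2086 0.2445] gap 0.0921 F [-0.5  0.2  0.2] q [20.8 14.8 97.2  0.1 68.   0.8]
```

View pics/s33c.png

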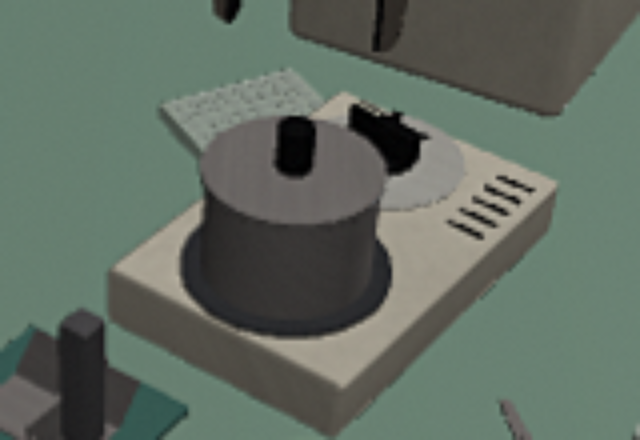

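View pics/w33c.png

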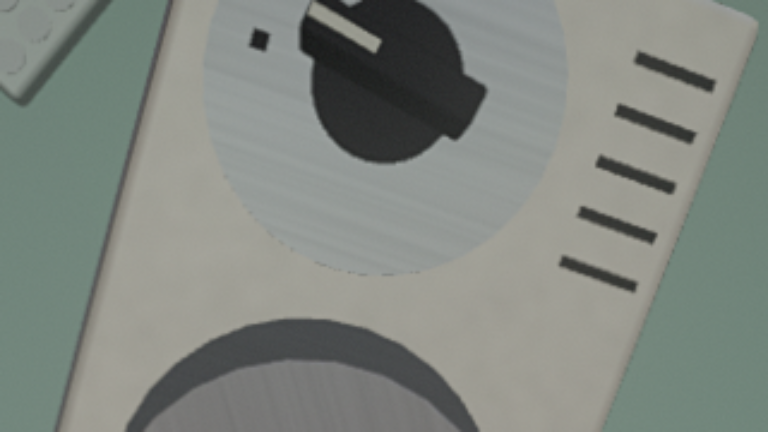

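```bash
python3 - <<'E'
from h import *
goto(((.52,.33,.24),down(12)))
E
```

```text
t 59.5 pos [0.5432 0.2086 0.2445] gap 0.0921 F [-0.5  0.2  0.2] q [20.8 14.8 97.2  0.1 68.   0.8]
[-0.06, -0.04, 7.98, 0.0197, -0.1221, 0.0046]
```

>>> move_arm:
  commands:
    - [0,0,3,0.007,-0.04,0,0.0919]
    - [0,0,6,0.014,-0.08,0,0.0919]
    - [0,0,8,0.02,-0.122,0,0.0919]
    - [0,0,8,0.02,-0.122,0,0.0919]
    - [0,0,8,0.02,-0.122,0,0.0919]

```text
time_s: 60.0
eef_pos: [0.5192, 0.3301, 0.2426]
tcp_rot: [[0.978, 0.21, -0.002], [0.21, -0.978, -0.001], [-0.002, 0.0, -1.0]]
force: [0.1, 0.9, 0.3]
finger_gap: 0.0922
```

```bash
python3 - <<'E'
from h import *
goto()
c=cap('wrist','w34.png')
cv2.imwrite('pics/w34c.png',cv2.resize(c['pixels'][120:330,220:440,::-1],None,fx=3,fy=3))
P=cloud(c);np.save('/tmp/P34.npy',P)
E
```

```text
t 60.0 pos [0.5192 0.3301 0.2426] gap 0.0922 F [0.1 0.9 0.3] q [32.3 18.  93.   0.  69.1 20.2]
```

View pics/w34.png

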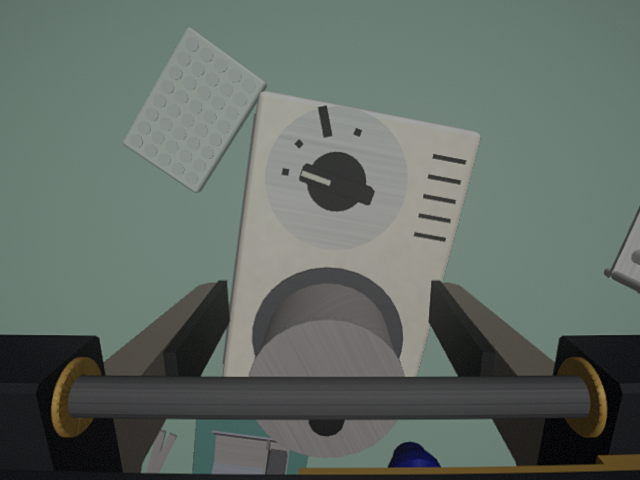

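```bash
python3 - <<'E'
from h import *
np.set_printoptions(precision=4,suppress=True)
c=load('wrist');P=cloud(c).reshape(-1,3);x,y,z=P.T
m=(abs(x-.515)<.06)&(abs(y-.36)<.06)
print(np.nanpercentile(z[m],[50,90,95,98,100]))
zt=np.nanpercentile(z[m],98)
k=m&(z>zt-.006); r=cv2.minAreaRect(P[k][:,:2].astype(np.float32)*1000); print('bar',r,k.sum(),np.median(z[k]))
C=atz(c,336.5,177.5,.052); print('dial c',C)
for n,p in [('0',(285,172)),('.6',(299,144)),('1.2',(325,121)),('1.8',(358,132))]:
    q=atz(c,*p,.052)-C; print(n,q[:2],'cw from -x',np.degrees(np.arctan2(q[1],-q[0])))
for p in [(301,172),(373,197),(308,176),(329,183)]: print(atz(c,*p,zt))
E
```

```text
[0.3438 0.3545 0.3628 0.3639 0.3663]
bar ((514.8543090820312, 350.63922119140625), (102.67272186279297, 6.877220153808594), 12.223912239074707) 4834 0.3636697476996838
dial c [0.517  0.3677 0.052 ]
0 [-0.0457 -0.0048] cw from -x -6.022513261973118
.6 [-0.0382  0.0215] cw from -x 29.38250789009266
1.2 [-0.02    0.0451] cw from -x 66.08634960382393
1.8 [0.0098 0.0421] cw from -x 103.13567482351581
[0.5019 0.3953 0.3639]
[0.5109 0.3942 0.3639]
[0.5028 0.395  0.3639]
[0.5054 0.3947 0.3639]
```

View pics/w34c.png

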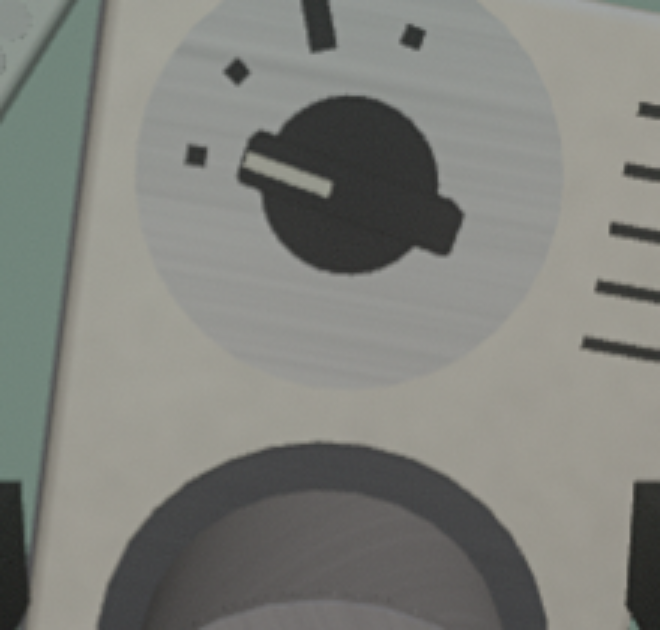

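```bash
python3 - <<'E'
from h import *
np.set_printoptions(precision=4,suppress=True)
c=load('wrist');P=cloud(c).reshape(-1,3);x,y,z=P.T
m=(abs(x-.515)<.06)&(abs(y-.365)<.06)&(z<.15)
print(np.nanpercentile(z[m],[20,50,90,95,98,100]))
zt=np.nanpercentile(z[m],99)
k=m&(z>zt-.008); r=cv2.minAreaRect(P[k][:,:2].astype(np.float32)*1000); print('bar',r,k.sum(),np.median(z[k])); zt=np.median(z[k])
# crop coords/3 + (220,120)
px={0:(196,155),.6:(236,71),1.8:(413,37)}
for zz in (.050,.052):
    M={a:atz(c,220+u/3,120+v/3,zz)[:2] for a,(u,v) in px.items()}
    A=np.array([M[0],M[.6],M[1.8]])
    # circumcentre
    B=2*(A[1:]-A[0]); b=(A[1:]**2).sum(1)-(A[0]**2).sum(); C=np.linalg.solve(B,b)
    print('centre',C,'r',np.linalg.norm(A-C,axis=1),'ang',[np.degrees(np.arctan2(q[1]-C[1],-(q[0]-C[0]))) for q in A])
a=[atz(c,220+u/3,120+v/3,zt)[:2] for u,v in [(251,157),(457,230),(246,160),(332,190)]]
print(a,'bar mid',(a[0]+a[1])/2)
for p,q in [(a[0],a[1]),(a[2],a[3])]:
    d=p-q; print('pointer cw from -x',np.degrees(np.arctan2(d[1],-d[0])))
E
```

```text
[0.05   0.051  0.061  0.0859 0.0869 0.0896]
bar ((516.9791259765625, 364.36773681640625), (14.187122344970703, 61.90909194946289), 82.0916519165039) 1348 0.08627648352712317
centre [0.5169 0.365 ] r [0.0456 0.0456 0.0456] ang [np.float64(-2.535729510015494), np.float64(32.241465338775534), np.float64(102.4747535461822)]
centre [0.5168 0.3652] r [0.0453 0.0453 0.0453] ang [np.float64(-2.5357295100152304), np.float64(32.2414653387757), np.float64(102.47475354618211)]
[array([0.4892, 0.3692]), array([0.5476, 0.3617]), array([0.488 , 0.3682]), array([0.5122, 0.3652])] bar mid [0.5184 0.3655]
pointer cw from -x 7.307442728693365
pointer cw from -x 7.071146207807286
```

```bash
python3 - <<'E'
from h import *
goto(((.517,.3645,.2),down(82.5)))
E
```

```text
t 60.05 pos [0.5196 0.3293 0.243 ] gap 0.0919 F [-0.3 -0.7 -0.4] q [32.2 18.  93.   0.  69.1 20.2]
[-0.05, 0.1, -70.45, 0.0049, -0.035, 0.043]
```

>>> move_arm:
  commands:
    - [0,0,-8,0.0005,-0.004,0.005,0.0919]
    - [0,0,-16,0.001,-0.008,0.01,0.0919]
    - [0,0,-24,0.0015,-0.012,0.015,0.0919]
    - [0,0,-32,0.002,-0.016,0.02,0.0919]
    - [0,0,-40,0.003,-0.02,0.025,0.0919]
    - [0,0,-48,0.0035,-0.024,0.03,0.0919]
    - [0,0,-56,0.004,-0.028,0.035,0.0919]
    - [0,0,-64,0.0045,-0.032,0.04,0.0919]
    - [0,0,-70.5,0.005,-0.035,0.043,0.0919]
    - [0,0,-70.5,0.005,-0.035,0.043,0.0919]
    - [0,0,-70.5,0.005,-0.035,0.043,0.0919]

```text
time_s: 61.15
eef_pos: [0.5173, 0.3632, 0.1997]
tcp_rot: [[0.134, 0.991, -0.002], [0.991, -0.134, -0.001], [-0.002, -0.002, -1.0]]
force: [-0.5, -0.8, -0.1]
finger_gap: 0.0919
```

```bash
python3 - <<'E'
from h import *
goto(((.517,.3645,.066),down(82.5)))
c=cap('wrist','w35.png')
E
```

```text
t 61.15 pos [0.5173 0.3632 0.1997] gap 0.0919 F [-0.5 -0.8 -0.1] q [ 34.9  21.7  93.4   0.   65.  -47.4]
[-0.12, 0.09, -0.2, 0.0014, -0.0002, 0.1337]
```

View pics/w35.png

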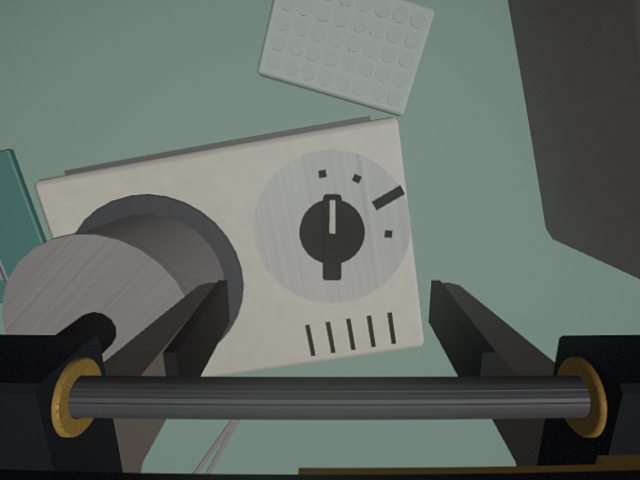

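>>> move_arm:
  commands:
    - [0,0,0,0.0014,0,0.03,0.05]
    - [0,0,0,0.0014,0,0.06,0.05]
    - [0,0,0,0.0014,0,0.09,0.05]
    - [0,0,0,0.0014,0,0.115,0.05]
    - [0,0,0,0.0014,0,0.128,0.05]
    - [0,0,0,0.0014,0,0.133,0.05]
    - [0,0,0,0.0014,0,0.133,0.05]

```text
time_s: 61.9
eef_pos: [0.5175, 0.3647, 0.067]
tcp_rot: [[0.135, 0.991, -0.002], [0.991, -0.135, -0.001], [-0.001, -0.002, -1.0]]
force: [-0.2, -0.5, 0.5]
finger_gap: 0.0499
```

>>> move_arm:
  commands:
    - [0,0,0,0,0,0,0]
    - [0,0,0,0,0,0,0]
    - [0,0,0,0,0,0,0]
    - [0,0,0,0,0,0,0]
    - [0,0,0,0,0,0,0]
    - [0,0,0,0,0,0,0]
  newtons: 30

```text
time_s: 62.5
eef_pos: [0.5178, 0.3652, 0.0674]
tcp_rot: [[0.135, 0.991, -0.001], [0.991, -0.135, -0.0], [-0.0, -0.001, -1.0]]
force: [0.5, 3.4, 1.9]
finger_gap: 0.0139
```

```bash
python3 - <<'E'
from h import *
s=bot.state();goto((s['eef_pos'],down(82.5-58.7)));print(s['tcp_rot'],s['torque'])
E
```

```text
t 62.5 pos [0.5178 0.3652 0.0674] gap 0.0139 F [0.5 3.4 1.9] q [ 35.   30.4  98.7   0.1  51.  -47.3]
[-0.06, 0.05, 58.46, 0.0, 0.0, 0.0]
[[ 1.34662277e-01  9.90890715e-01 -1.28899423e-03]
 [ 9.90891527e-01 -1.34662461e-01 -5.60469444e-05]
 [-2.29115531e-04 -1.26970605e-03 -9.99999168e-01]] [ 0.4894365   0.16954139 -0.06860378]
```

>>> move_arm:
  commands:
    - [0,0,4,0,0,0,0]
    - [0,0,9,0,0,0,0]
    - [0,0,14,0,0,0,0]
    - [0,0,19,0,0,0,0]
    - [0,0,24,0,0,0,0]
    - [0,0,29,0,0,0,0]
    - [0,0,34,0,0,0,0]
    - [0,0,39,0,0,0,0]
    - [0,0,44,0,0,0,0]
    - [0,0,49,0,0,0,0]
    - [0,0,54,0,0,0,0]
    - [0,0,57,0,0,0,0]
    - [0,0,58.5,0,0,0,0]
    - [0,0,58.5,0,0,0,0]
    - [0,0,58.5,0,0,0,0]

```text
time_s: 64.0
eef_pos: [0.5178, 0.3653, 0.0675]
tcp_rot: [[0.915, 0.404, -0.001], [0.404, -0.915, 0.0], [-0.001, -0.001, -1.0]]
force: [-0.0, 1.7, 0.6]
finger_gap: 0.0137
```

```bash
python3 - <<'E'
from h import *
s=bot.state();goto((s['eef_pos'],down(23.8)))
E
```

```text
t 64.0 pos [0.5178 0.3653 0.0675] gap 0.0137 F [-0.   1.7  0.6] q [35.  30.4 98.7  0.1 50.9 11.2]
[-0.04, 0.06, 0.02, 0.0, 0.0, 0.0]
```

Turned to the planned angle. Now I'll release, rise and verify.

>>> move_arm:
  commands:
    - [0,0,0,0,0,0,0.06]
    - [0,0,0,0,0,0,0.06]
    - [0,0,0,0,0,0,0.06]
    - [0,0,0,0,0,0,0.06]
    - [0,0,0,0,0,-0.03,0.06]
    - [0,0,0,0,0,-0.08,0.06]
    - [0,0,0,0,0,-0.13,0.06]
    - [0,0,0,0.01,0.03,-0.175,0.06]
    - [0,0,0,0.01,0.03,-0.175,0.06]
    - [0,0,0,0.01,0.03,-0.175,0.06]

```text
time_s: 65.0
eef_pos: [0.5402, 0.3417, 0.2437]
tcp_rot: [[0.915, 0.403, 0.001], [0.403, -0.915, 0.001], [0.001, -0.001, -1.0]]
force: [-0.1, 0.5, -0.8]
finger_gap: 0.0599
```

```bash
python3 - <<'E'
from h import *
goto()
c=cap('wrist','w36.png')
cv2.imwrite('pics/w36c.png',cv2.resize(c['pixels'][120:320,220:430,::-1],None,fx=3,fy=3,interpolation=cv2.INTER_CUBIC))
P=cloud(c).reshape(-1,3);x,y,z=P.T
m=(abs(x-.515)<.06)&(abs(y-.365)<.06)&(z<.15);k=m&(z>.079); print(cv2.minAreaRect(P[k][:,:2].astype(np.float32)*1000),k.sum())
E
```

```text
t 65.0 pos [0.5402 0.3417 0.2437] gap 0.0599 F [-0.1  0.5 -0.8] q [32.2 20.  90.1  0.  69.8  8.4]
((516.9197998046875, 364.38671875), (13.859114646911621, 61.426334381103516), 23.51753807067871) 1306
```

View pics/w36c.png

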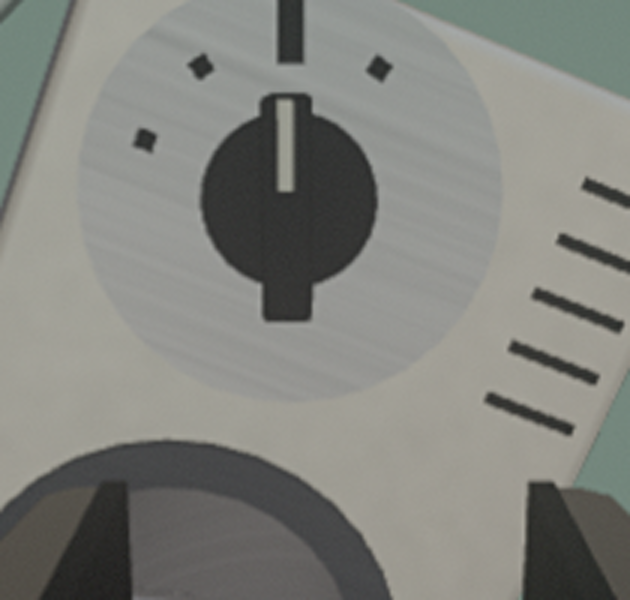

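View pics/w36.png

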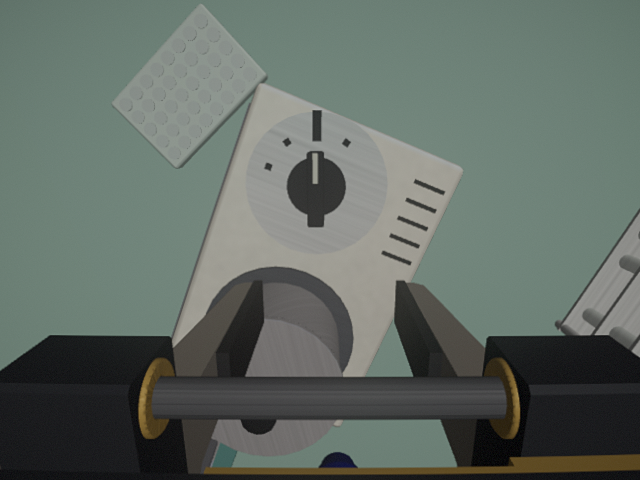

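```bash
python3 - <<'E'
from h import *
c=cap('scene','s37.png');c=cap('top','t37.png')
P=cloud(c).reshape(-1,3);x,y,z=P.T
k=(abs(x-.52)<.05)&(abs(y-.02)<.05)&(z>.1)&(z<.12); print('post',k.sum(),P[k].mean(0))
E
```

```text
post 100 [0.52249598 0.02040463 0.11092538]
```

View pics/s37.png

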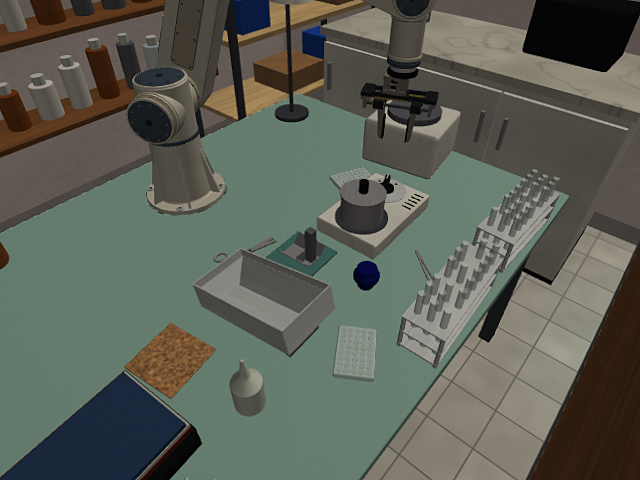

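View pics/t37.png

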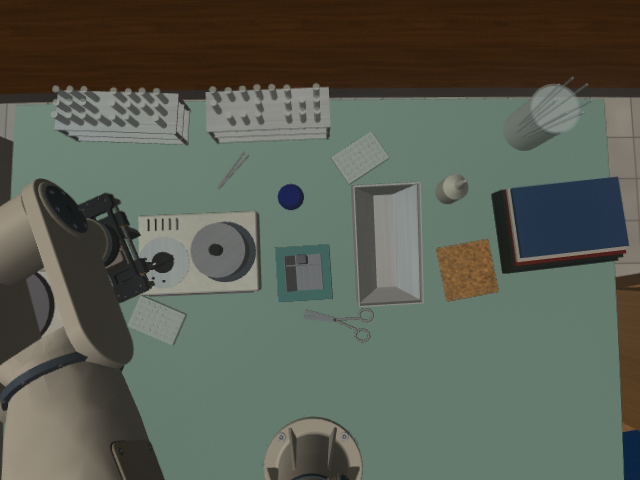

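The lid is on the jar at (218,250), the scoop is on the tile at (303,272), the tray is empty, and the bystanders haven't moved. Handing in.

```bash
python3 - <<'E'
from plant import bot
print(bot.state()['time_s'],bot.state()['force']); bot.close_job()
E
```

```text
65.15 [-0.19088872  1.10250423  0.58298733]
the job is handed in; nothing more can be done
```

The mill is charged and the job is handed in, at about 65 s of the 210 s allowed. All six balls present are in the jar, the lid is back on, the scoop stands upright on the tile, and the selector is at the long bar.

**What went wrong and how I mended it**
- **Dropped ball:** on the first carry one of four balls fell out of the scoop onto the tile. I swept it up with the scoop's nose and tipped it in; the fingers never touched it.
- **Missed scoop:** the first try for the last two balls in the tray left them behind. I tried again, keeping the nose against the end wall, and got both.
- **Knocked scoop:** after I set the scoop down it was knocked about 35 mm and hung over the tile's edge. I regrasped it and put it back in the middle.

**Last checks**
- **Balls:** I counted six in the jar before the lid went on, and the tray is empty.
- **Lid:** it lies flat on the rim, its centre within about 1–2 mm of the jar's.
- **Scoop:** the last picture shows it upright and centred on the tile.
- **Selector:** it reads about 1.20 rad, and the pointer lines up with the long bar.
- **Bystanders:** they look unmoved in the final pictures; I did not measure them.

No final check failed. The cameras disagreed by about 2–3 mm on the jar's position, close to their stated accuracy.

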